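# Load the air sampler and lock its sieve head

## Task

Get the air sampler ready and start it. Lay the open agar plate, agar side up, flat on the tilted seat between its clips and let go; then set the sieve head over it with its two lugs through the slots of the collar, push it in against the spring, turn it clockwise to the stop and release it so that it springs up and locks. With the head locked, press the start button fully down and let it come up, leaving the reagent bottle and the beaker where they stand.

Things in the scene. Friction and masses are not known exactly. Their poses are not given: they have to be found in the camera images.
- sampler: the air sampler, fixed to the bench: a long white moulded enclosure 280 mm deep (x), 150 mm wide (y), 62 mm high, with the tilted round collar on its rear half and a flat deck with a readout and the start button on its front half. Origin: centre of its underside; its front is its own -x side, and it stands turned so that the front looks to the robot's right
- socket: the tilted bayonet socket, fixed to the sampler. Origin: centre of its flat seat (disc of 80 mm diameter, for the plate), 160 mm above the bench; z is the socket's axis, leaning 30 degrees from vertical to the sampler's front; x runs through the two slots. Four thin flared clips 9 mm high stand on the seat at 15, 105, 195, 285 degrees from x, 63 mm apart inside at their feet
- collar_rim (a point): centre of the top of the collar round the seat, 8 mm below the seat on the axis; axes as the socket's. Collar 120 mm outside, rim 97 mm inside diameter, 8 mm thick, with two slots 30 mm wide (34 degrees) on its +x and -x sides. The head's lugs enter them when its x axis is parallel to the socket's, either way round
- stop (a point): end of the locking track under the rim. Pushed to the bottom and turned 60 degrees clockwise (seen from above, negative about the socket's z) the lugs pass under the rim to end stops, where a notch 3 mm deep lets the head spring up and lock, with about 4 degrees of play. Turning the other way is blocked. The point lies on the socket's axis, where the head's origin is when locked: 19 mm below the seat
- seal (a joint): travel of the sprung rubber seal ring between seat and collar (0 = up, 0.010 m = bottom), which pushes the head up: 900 N/m, so 5 N where the head locks, 9 N at the bottom. Height of the head's origin on the socket's z: about -15 mm when it just lies in the slots, -23.5 mm at the bottom (it turns only below about -22 mm), -19 mm locked
- sieve_head: the sieve head, a loose aluminium cap of about 200 g, 69 mm high, standing on its open rim. Origin: centre of the lower rim; z up through the sieve; x through both lugs. Skirt 92 mm outside, 84 mm inside. The lugs, 22 mm wide, 6 mm high, stand out at the bottom of the skirt on +x and -x, 104 mm over both; a dark index line on the shoulder points at each
- head_grip (a point): centre of the grip of the sieve head, 58 mm above the head's origin; axes as the head's. The grip is 66 mm round with two parallel flats 58 mm apart on its +y and -y sides (each 32 mm long); it rises from the flat shoulder (47 mm above the origin, 92 mm wide) to the perforated top at 69 mm
- agar_plate: the open agar plate, a shallow round dish of 58 mm diameter and 15 mm height, 30 g, lying agar side up on the bench. Origin: centre of its underside; z up out of the agar side
- agar_top (a point): centre of the open upper side of the plate, 15 mm above its origin
- start_top (a point): centre of the top of the start button, a round black button of 28 mm diameter in a round grey housing, beside the readout on the flat front deck of the enclosure, about 80 mm above the bench; its axis is vertical
- start (a joint): travel of the start button, 0 = up, 0.006 m = fully down; its spring takes 5 N fully down and lets it come up again
- reagent_bottle: white reagent bottle, 60 mm diameter, 120 mm high, a bystander. Origin: centre of its underside
- beaker: small glass beaker, 55 mm diameter, 71 mm high, a bystander. Origin: centre of its underside

How it is judged:
By the outcome, as a careful person would: the job done as asked, in the order asked, and still so for the second after the job is handed in, with the robot touching nothing.
It also fails if it takes over 64 s, if anything falls off the work surface, if the arm or the gripper's body presses on something with over 40 N, if the wrist force passes 120 N, or if a joint passes its speed limit or range.

## Robot

A 6-joint arm with a two-finger parallel gripper is mounted at the origin on a cart in front of the work surface, level with it; the furniture and walls round the work are solid. World frame = base frame: x ahead of the robot, y to its left, z up, the work surface at z = 0. Lengths are in m, angles in rad, forces in N, time in s.
With the tool pointing down it reaches from about 0.3 to 1 m from the base axis. Payload 5.1 kg.
Tool frame: the origin (TCP) lies on the centre line of the jaws, within the pads' length; the fingertips stand 11 mm ahead of it and the grasp point (between the pads) lies 8 mm behind it (manip.tcp_to_tips is the distance from the TCP to the fingertips, in m); x points along the fingers, y is the direction in which the jaws open and shut, and the axes are right-handed (so a half turn about x gives the same grasp; the last joint's range is limited). The gripper opens to 95 mm and grips with 3 to 60 N. Pads are 20 mm wide; open, the fingers measure 119 mm over their backs; the gripper's body (75 mm by 180 mm) begins 59 mm behind the grasp point.
Start: joints at [1.196, 0.124, 1.65, -0, 1.367, -0.083], TCP at [0.187, 0.623, 0.191] pointing down, gripper open.
Joint ranges: [-2.61, 2.61], [-1.02, 2.33], [0.03, 2.71], [-1.35, 4.49], [0.32, 2.68], [-2.91, 2.91]. Speed limits (rad/s): [2.57, 2.57, 3.14, 3.14, 3.14, 3.14].

## Interface

Orientations are given as a rotation vector (axis times angle).
In Python, from workcell import monitor, optics, manip gives the robot as it stands.
- The arm moves only by the shell command python3 -m inch 'ROWS' [FORCE]. ROWS is JSON, a list that holds one entry, the list of rows, each a list of 7 numbers: the shift along the tool's x, y, z in mm, then the turn, a rotation vector about the tool's x, y, z in rad, then the opening in per cent of the stroke, from 0 (shut) to 100 (fully open). A call has 1 to 20 rows; each row shifts and turns the commanded pose from where the row before left it, along the tool's axes as they then stand; what a row does not reach is not made up. A row lasts 1/10 s, in which the tool goes at most 50 mm and 8.59 degrees, less where a joint would pass 70% of its speed; a pose out of reach is approached as far as the arm can. A call with a gripper value outside its range is refused whole. The fingers move at their own pace and stop on an object; FORCE is the grip in N (left out, the last holds). Time passes only in rows, so rows that do not move let the fingers close. It gives the time, the measured TCP pose, the force and the opening at its end, in the units of the state.
- monitor.get_obs(): the state, without advancing time (a new reading comes with each control period).
- optics.get_image(name): name is "scene" or "top" or "wrist"; returns a dict with "color" (420x560x3 uint8, blue, green, red), "mtx" (3x3 intrinsics, pixels), "distortion" ([k1, k2, p1, p2, k3] as OpenCV has them; the pictures are not rectified), "cam_to_world" (4x4, takes a point from camera to world coordinates). Camera axes: x right, y up, looking along -z (the intrinsics and any distortion apply to the point x, -y, -z); pixel columns grow to the right and rows downward; lengths in m; the calibration is good to about 2 mm. A picture is of the moment at which its call begins. There is no depth.
- manip.finish_job(): hands the job in, once; it reports no verdict.
The state is a dict: "time_s": time; "joint_pos": joint angles; "joint_velocities": joint speeds; "effort": joint torques, N m; "eef_pos": TCP position; "orientation": TCP orientation; "contact_force": force on the tool from outside, world axes, zero at the start; "wrist_torque": the same for the moment, N m; "gripper_width": finger opening in m.
Only numpy, scipy, OpenCV 4.12 (cv2) and the standard library are available. Lean on these libraries where they do the work, as an engineer would, in place of code of your own. Each camera call takes 0.05 s, during which the arm holds its last target.

## Working session

There is one attempt and no reset: what is moved stays moved. The work goes in short steps, Python scripts to look and compute and a shell command to move; the robot and the scene stay as the last step left them, time stands still between calls to the robot, and variables do not carry over. Pictures are saved under pics/ and viewed, and the job is handed in when it is done.

```bash
ls; mkdir -p pics; python3 - <<'E'
from workcell import monitor, optics, manip
import cv2, numpy as np
print(monitor.get_obs()); print(manip.tcp_to_tips)
for n in ("scene","top","wrist"):
    d=optics.get_image(n); cv2.imwrite(f"pics/a_{n}.png",d["color"]); print(n,d["mtx"],d["distortion"],d["cam_to_world"])
E
```

```text
pics
{'time_s': 0.0, 'joint_pos': array([ 1.19637179e+00,  1.24476983e-01,  1.65167169e+00, -2.67880235e-05,
        1.36745746e+00, -8.26381018e-02]), 'joint_velocities': array([-4.41334768e-05, -7.39689603e-04, -8.46852136e-04, -1.94777589e-03,
       -1.06514301e-04, -5.54928092e-04]), 'effort': array([-1.26855152e-04, -4.17595589e+01, -3.59935355e+01,  7.73349870e-02,
        4.90285561e-02, -1.58212256e-04]), 'eef_pos': array([0.18679127, 0.62187242, 0.18970664]), 'orientation': array([ 0.22748128,  1.55906714, -0.23058034]), 'contact_force': array([ 0.1715276 , -0.06582481, -0.17166357]), 'wrist_torque': array([ 0.02711897,  0.00391872, -0.02284888]), 'gripper_width': 0.09511959869139447}
0.011
scene [[436.475924     0.         276.10395532]
 [  0.         436.475924   203.98206944]
 [  0.           0.           1.        ]] [-0.01140634  0.          0.          0.          0.        ] [[ 0.86830834  0.29665014 -0.3975416  -0.03055994]
 [-0.49550367  0.55548014 -0.66777087 -0.8687919 ]
 [ 0.02273214  0.77681433  0.62931927  0.95176833]
 [ 0.          0.          0.          1.        ]]
top [[401.24066668   0.         275.65314019]
 [  0.         401.24066668 213.26002057]
 [  0.           0.           1.        ]] [-0.0285379  0.         0.         0.         0.       ] [[ 0.02126621  0.98038185 -0.19595709  0.24549055]
 [-0.99952666  0.01649036 -0.02597151 -0.00160493]
 [-0.02223059  0.19641666  0.98026848  1.45768856]
 [ 0.          0.          0.          1.        ]]
wrist [[332.26833512   0.         278.02183455]
 [  0.         332.26833512 207.16947564]
 [  0.           0.           1.        ]] [0.01931835 0.         0.         0.         0.        ] [[ 0.28724472 -0.93004898 -0.22912742  0.1227834 ]
 [ 0.95785295  0.27818902  0.07161425  0.64219478]
 [-0.00286402 -0.24004119  0.97075848  0.38253616]
 [ 0.          0.          0.          1.        ]]
```

View pics/a_scene.png

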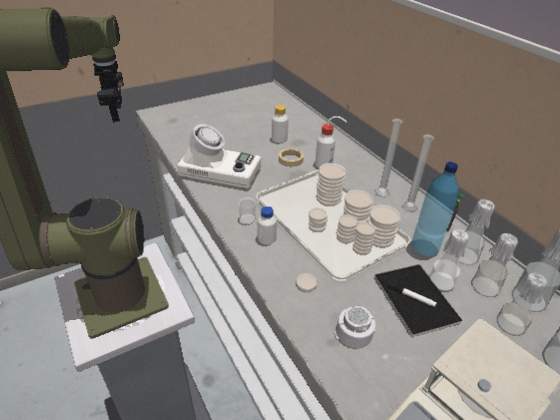

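View pics/a_top.png

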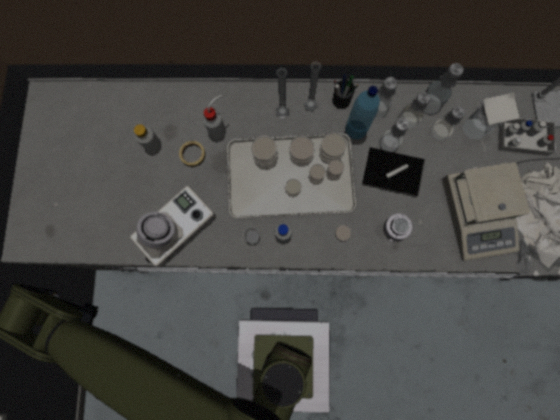

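View pics/a_wrist.png

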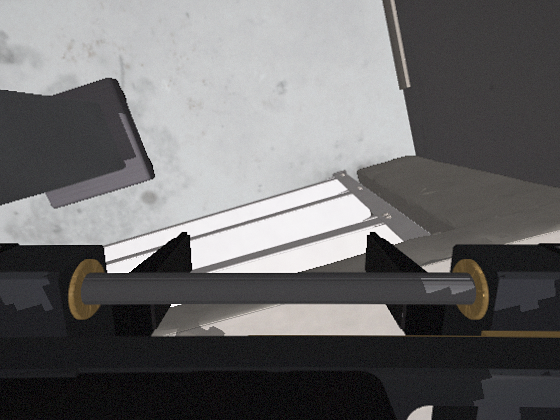

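```bash
cat > h.py <<'E'
from workcell import monitor, optics, manip
import cv2, numpy as np
from scipy.spatial.transform import Rotation as R
def ray(d,u,v):
    p=cv2.undistortPoints(np.array([[[u,v]]],float),d["mtx"],np.array(d["distortion"]))[0,0]
    T=np.array(d["cam_to_world"]); r=T[:3,:3]@np.array([p[0],-p[1],-1.0]); return T[:3,3],r/np.linalg.norm(r)
def onz(d,u,v,z):
    o,r=ray(d,u,v); return o+r*(z-o[2])/r[2]
def proj(d,P):
    T=np.linalg.inv(d["cam_to_world"]); q=T[:3,:3]@np.array(P,float)+T[:3,3]
    return cv2.projectPoints(np.array([[q[0],-q[1],-q[2]]]),np.zeros(3),np.zeros(3),d["mtx"],np.array(d["distortion"]))[0][0,0]
def tri(d1,p1,d2,p2):
    o1,r1=ray(d1,*p1);o2,r2=ray(d2,*p2)
    s=np.linalg.lstsq(np.c_[r1,-r2],o2-o1,rcond=None)[0]
    a=o1+s[0]*r1;b=o2+s[1]*r2; return (a+b)/2,np.linalg.norm(a-b)
def load(n):
    import pickle; return pickle.load(open(f"pics/{n}.pkl","rb"))
def snap(name,tag):
    import pickle
    d=optics.get_image(name); cv2.imwrite(f"pics/{tag}.png",d["color"]); pickle.dump(d,open(f"pics/{tag}.pkl","wb")); return d
def crop(d,x0,y0,x1,y1,k,tag):
    cv2.imwrite(f"pics/{tag}.png",cv2.resize(d["color"][y0:y1,x0:x1],None,fx=k,fy=k,interpolation=cv2.INTER_CUBIC))
E
python3 - <<'E'
from h import *
t=snap("top","t0"); s=snap("scene","s0")
crop(t,110,170,230,270,6,"t0a"); crop(t,320,200,420,260,8,"t0b"); crop(s,170,110,270,195,8,"s0a"); crop(s,280,265,390,355,7,"s0b")
E
```

```text
(no output)
```

View pics/t0a.png

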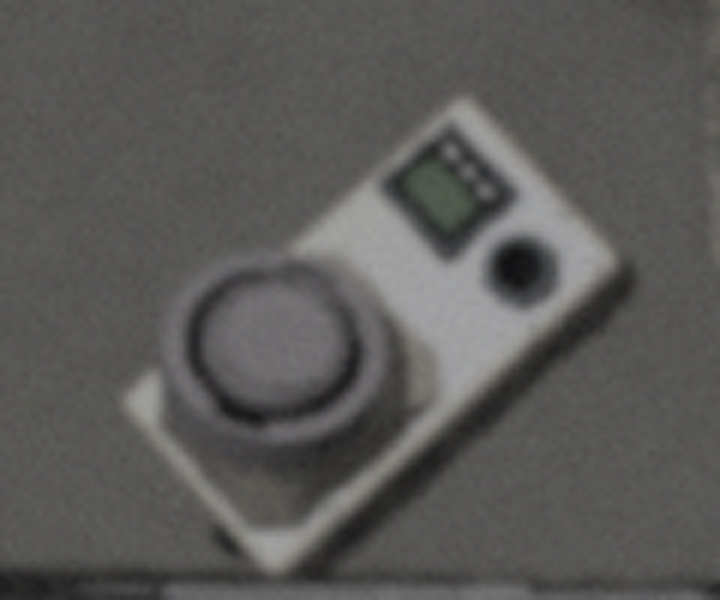

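View pics/t0b.png

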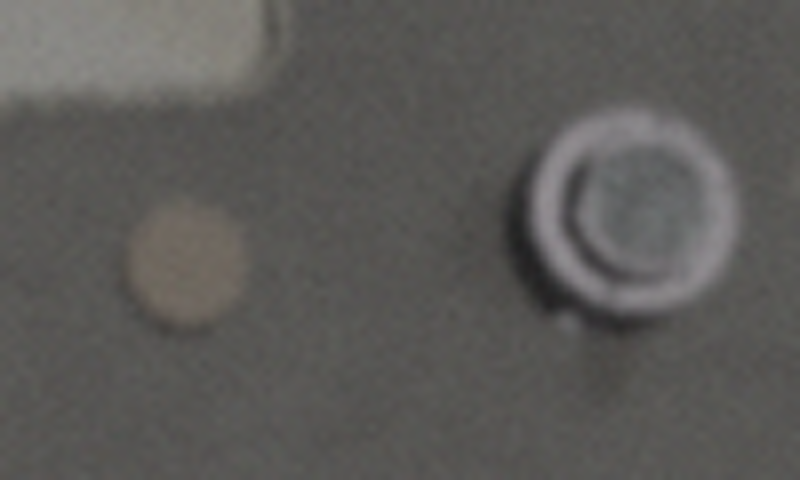

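View pics/s0a.png

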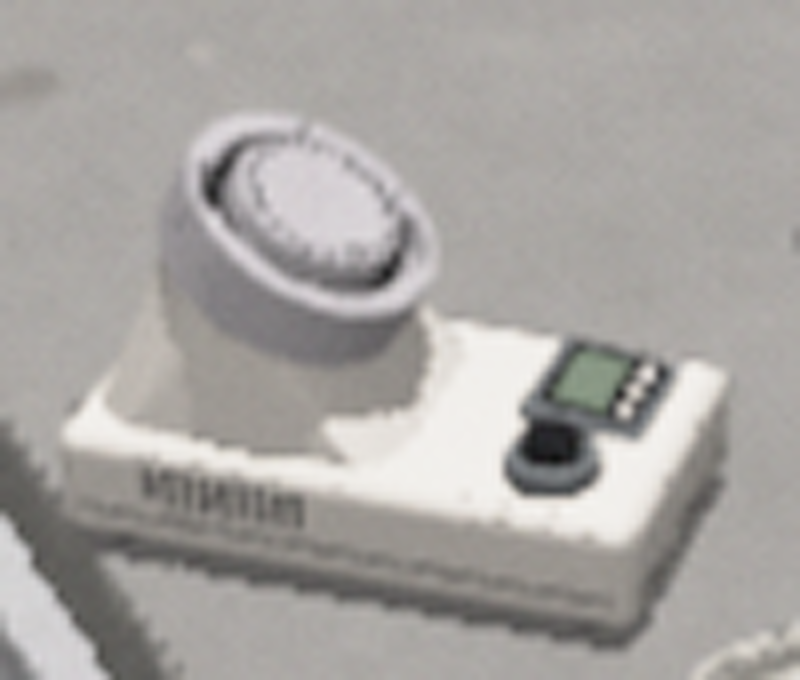

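View pics/s0b.png

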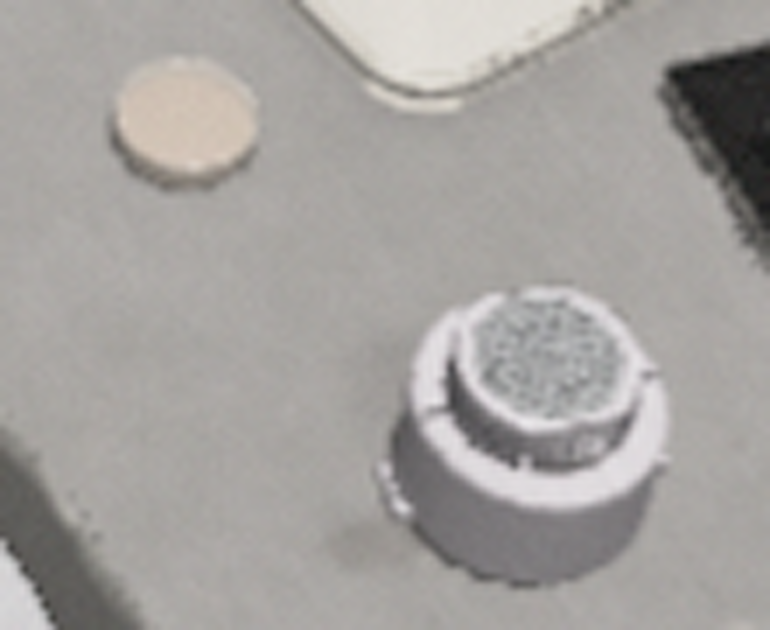

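```bash
python3 - <<'E'
from h import *
t=load("t0");s=load("s0")
C=[(465,95),(620,260),(275,570),(130,400)]
W=[onz(t,110+(x+.0)/6,170+y/6,.062) for x,y in C]
for w in W: print(w.round(4))
c=np.mean(W,0);print("c",c)
e=(W[0]+W[1]-W[2]-W[3])/2; print("front dir",e,np.degrees(np.arctan2(e[1],e[0])))
C=[(725,375),(625,545),(70,440)]
W=[onz(s,170+x/8,110+y/8,.062) for x,y in C]
for w in W: print("s",w.round(4))
e=W[1]-W[2];print(np.degrees(np.arctan2(e[1],e[0])))
tp=lambda x,y:(110+x/6,170+y/6); sp=lambda x,y:(170+x/8,110+y/8)
print("button top",onz(t,*tp(521,270),.08),onz(s,*sp(552,442),.08))
print("seat",tri(t,tp(276,342),s,sp(315,200)))
tb=lambda x,y:(320+x/8,200+y/8); sb=lambda x,y:(280+x/7,265+y/7)
print("plate",onz(t,*tb(187,263),.012),onz(s,*sb(186,115),.015))
print("head top",onz(t,*tb(645,205),.069),onz(s,*sb(548,353),.069))
a=onz(s,*sb(435,410),.047);b=onz(s,*sb(650,375),.047);print("idx",a,b,np.linalg.norm(a-b),(a+b)/2,np.degrees(np.arctan2(*(b-a)[1::-1])))
E
```

```text
[0.6204 0.3568 0.062 ]
[0.5205 0.2575 0.062 ]
[0.3332 0.45   0.062 ]
[0.4312 0.5447 0.062 ]
c [0.47631807 0.40223294 0.062     ]
front dir [ 0.1882521  -0.19018871  0.        ] -45.29319946836162
s [0.6189 0.3452 0.062 ]
s [0.5164 0.2457 0.062 ]
s [0.3321 0.4352 0.062 ]
-45.79774215211872
button top [0.50998268 0.31217709 0.08      ] [0.51212869 0.30822893 0.08      ]
seat (array([0.45395225, 0.42828104, 0.15643153]), np.float64(0.0031142318490489825))
plate [ 0.46603261 -0.2106604   0.012     ] [ 0.46560759 -0.21473155  0.015     ]
head top [ 0.48638259 -0.40247938  0.069     ] [ 0.48969281 -0.40536262  0.069     ]
idx [ 0.4522558  -0.39389528  0.047     ] [ 0.52890048 -0.41912573  0.047     ] 0.08069066381943336 [ 0.49057814 -0.4065105   0.047     ] -18.22088720910171
```

```bash
cat >> h.py <<'E'
from scipy.linalg import logm, expm
def M4(p,Rm):
    T=np.eye(4);T[:3,:3]=Rm;T[:3,3]=p;return T
def now():
    o=monitor.get_obs(); return M4(o["eef_pos"],R.from_rotvec(o["orientation"]).as_matrix())
def plan(T,n,T0=None,q=True):
    T0=now() if T0 is None else T0
    D=np.linalg.inv(T0)@T
    A=np.real(expm(logm(D)/n))
    row=np.r_[(A[:3,3]*1000).round(1),R.from_matrix(A[:3,:3]).as_rotvec().round(4)]
    B=M4(row[:3]/1000,R.from_rotvec(row[3:]).as_matrix())
    E=T0@np.linalg.matrix_power(B,n)
    print(n,"rows of",row.tolist(),"deg/row %.1f mm/row %.1f enderr mm"%(np.degrees(np.linalg.norm(row[3:])),np.linalg.norm(row[:3])),((E-T)[:3,3]*1000).round(1))
    return E
def st():
    o=monitor.get_obs(); T=now(); print("t",round(float(o["time_s"]),2),"q",o["joint_pos"].round(3),"p",T[:3,3].round(4),"x",T[:3,0].round(3),"y",T[:3,1].round(3),"F",o["contact_force"].round(1),"w",round(float(o["gripper_width"]),4))
FR=np.array([np.cos(np.radians(-45.5)),np.sin(np.radians(-45.5)),0])
SZ=0.5*FR+np.sqrt(.75)*np.array([0,0,1.])
E
python3 - <<'E'
from h import *
st(); T0=now()
d=load("t0"); 
import pickle
w=optics.get_image("wrist"); X=np.linalg.inv(now())@w["cam_to_world"]; print(X.round(4)); np.save("X.npy",X)
seat=np.array([.454,.427,.158])
# tool axes: x=-SZ ; y: choose closest to current
for a in np.radians(np.arange(0,360,30)):
    x=-SZ; y0=T0[:3,1]; y0=y0-x*(y0@x); y0/=np.linalg.norm(y0)
    y=R.from_rotvec(x*a).apply(y0); Rm=np.c_[x,y,np.cross(x,y)]
    Rc=Rm@X[:3,:3]; campos=seat+0.27*Rc[:,2]; p=campos-Rm@X[:3,3]
    print(np.degrees(a).round(),p.round(3),"y",y.round(2), np.degrees(R.from_matrix(T0[:3,:3].T@Rm).magnitude()).round())
E
```

```text
t 0.25 q [ 1.196  0.124  1.651  0.     1.367 -0.083] p [0.1869 0.6222 0.1903] x [-0.    -0.001 -1.   ] y [ 0.288  0.958 -0.001] F [0.  0.7 0.1] w 0.095
[[ 1.300e-03  2.402e-01 -9.707e-01 -1.925e-01]
 [ 1.000e+00 -7.000e-04  1.200e-03  6.000e-04]
 [-4.000e-04 -9.707e-01 -2.402e-01 -6.720e-02]
 [ 0.000e+00  0.000e+00  0.000e+00  1.000e+00]]
0.0 [0.48  0.401 0.217] y [0.38 0.9  0.21] 30.0
30.0 [0.479 0.4   0.217] y [ 0.76  0.65 -0.04] 45.0
60.0 [0.478 0.4   0.217] y [ 0.93  0.23 -0.28] 69.0
90.0 [0.477 0.4   0.218] y [ 0.85 -0.26 -0.45] 97.0
120.0 [0.476 0.401 0.218] y [ 0.55 -0.67 -0.5 ] 125.0
150.0 [0.476 0.402 0.219] y [ 0.09 -0.91 -0.41] 154.0
180.0 [0.477 0.403 0.219] y [-0.38 -0.9  -0.21] 177.0
210.0 [0.477 0.404 0.219] y [-0.76 -0.65  0.04] 148.0
240.0 [0.478 0.404 0.219] y [-0.93 -0.23  0.28] 119.0
270.0 [0.48  0.404 0.219] y [-0.85  0.26  0.45] 91.0
300.0 [0.48  0.403 0.218] y [-0.55  0.67  0.5 ] 64.0
330.0 [0.481 0.402 0.217] y [-0.09  0.91  0.41] 40.0
```

```bash
python3 - <<'E'
from h import *
T0=now(); X=np.load("X.npy"); w=optics.get_image("wrist")
seat=np.array([.454,.427,.158])
x=-SZ; y0=T0[:3,1]; y=y0-x*(y0@x); y/=np.linalg.norm(y); Rm=np.c_[x,y,np.cross(x,y)]
p=cv2.undistortPoints(np.array([[[278.,140.]]]),w["mtx"],np.array(w["distortion"]))[0,0]
r=np.array([p[0],-p[1],-1]); r/=np.linalg.norm(r)
cam=seat-0.30*(Rm@X[:3,:3]@r); P=cam-Rm@X[:3,3]; print(P)
T=M4(P,Rm); 
up=T0.copy(); up[:3,3]+=[0,0,.1]
plan(up,3); plan(T,10,up)
E
```

```text
[0.53779543 0.3746735  0.22633918]
3 rows of [-33.3, -0.0, -0.0, 0.0, 0.0, -0.0001] deg/row 0.0 mm/row 33.3 enderr mm [0.1 0.1 0. ]
10 rows of [-3.7, -12.9, 41.8, 0.0057, 0.0466, 0.0239] deg/row 3.0 mm/row 43.9 enderr mm [0.1 0.3 0.1]
```

```bash
python3 -m inch '[[[-33.3,0,0,0,0,0,100],[-33.3,0,0,0,0,0,100],[-33.3,0,0,0,0,0,100],[-3.7,-12.9,41.8,0.0057,0.0466,0.0239,100],[-3.7,-12.9,41.8,0.0057,0.0466,0.0239,100],[-3.7,-12.9,41.8,0.0057,0.0466,0.0239,100],[-3.7,-12.9,41.8,0.0057,0.0466,0.0239,100],[-3.7,-12.9,41.8,0.0057,0.0466,0.0239,100],[-3.7,-12.9,41.8,0.0057,0.0466,0.0239,100],[-3.7,-12.9,41.8,0.0057,0.0466,0.0239,100],[-3.7,-12.9,41.8,0.0057,0.0466,0.0239,100],[-3.7,-12.9,41.8,0.0057,0.0466,0.0239,100],[-3.7,-12.9,41.8,0.0057,0.0466,0.0239,100],[0,0,0,0,0,0,100],[0,0,0,0,0,0,100]]]' 40; python3 - <<'E'
from h import *
st(); d=snap("wrist","w1"); crop(d,130,40,430,260,2.6,"w1c")
E
```

```text
time_s: 1.85
eef_pos: [0.5385, 0.3742, 0.2252]
orientation: [0.541, 1.968, -0.033]
contact_force: [-0.8, -0.1, -0.1]
gripper_width: 0.0946
t 1.85 q [ 0.306  0.236  1.536  0.463  1.62  -0.948] p [0.5385 0.3742 0.2252] x [-0.352  0.357 -0.865] y [0.386 0.897 0.213] F [-0.8 -0.1 -0.1] w 0.0946
```

View pics/w1.png

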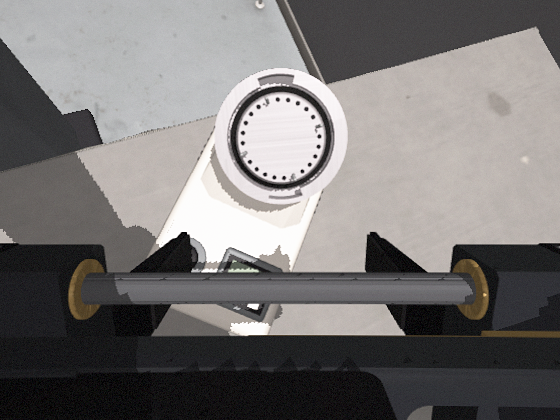

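View pics/w1c.png

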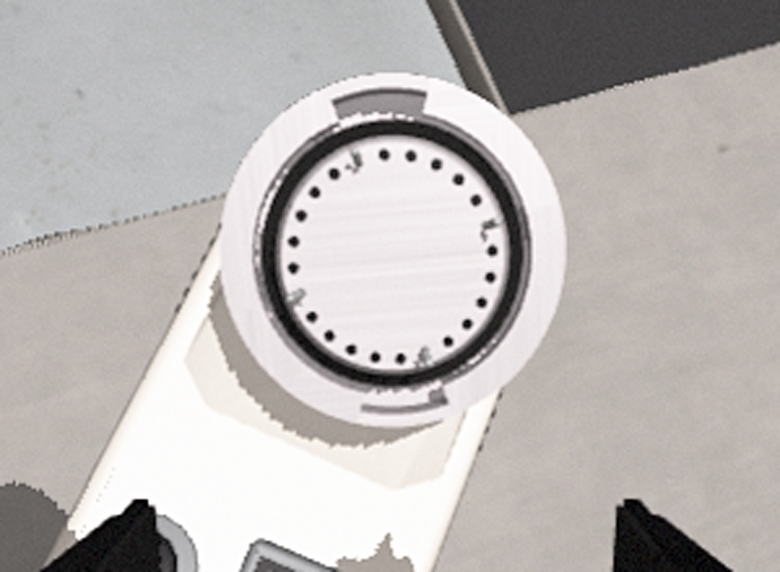

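```bash
python3 - <<'E'
from h import *
d=load("w1"); g=cv2.cvtColor(d["color"],cv2.COLOR_BGR2GRAY)
m=((g<90)*255).astype(np.uint8)
cs,h=cv2.findContours(m,cv2.RETR_CCOMP,cv2.CHAIN_APPROX_NONE)
for c,hh in zip(cs,h[0]):
    (x,y),(a,b),th=(cv2.fitEllipse(c) if len(c)>20 else ((0,0),(0,0),0))
    if abs(x-281)<12 and abs(y-138)<12 and a>60: print("ring",hh[3],x,y,a,b,th,len(c))
# outer collar
m2=((g>195)*255).astype(np.uint8)
cx=[(394,250,"rimouter"),(394,257,"seat")]
px=lambda x,y:(130+x/2.6-.3,40+y/2.6-.3)
c0=onz(d,281.4,138.4,.16)
print("seat c",c0)
clips=[(352,160),(490,230),(423,357),(296,297)]
def onplane(u,v,P,n):
    o,r=ray(d,u,v); return o+r*((P-o)@n)/(r@n)
cl=[onplane(*px(*c),c0+SZ*.006,SZ) for c in clips]
xa=np.cross([0,0,1.],SZ); xa/=np.linalg.norm(xa); ya=np.cross(SZ,xa)
print("mean",np.mean(cl,0)-SZ*.006)
cm=np.mean(cl,0)
print("clip", [ (round(float(np.degrees(np.arctan2((p-cm)@ya,(p-cm)@xa))),1),round(float(np.linalg.norm(p-cm)),4)) for p in cl])
# slot edges at rim plane
sl=[[(333,103),(427,93)],[(362,408),(447,397)]]
for s in sl:
    q=[onplane(*px(*e),c0-SZ*.008,SZ)-(c0-SZ*.008) for e in s]
    print("slot",[(np.degrees(np.arctan2(v@ya,v@xa)).round(1),np.linalg.norm(v).round(4)) for v in q])
for e in [(222,250),(567,250),(394,72),(394,428)]:
    v=onplane(*px(*e),c0-SZ*.008,SZ)-(c0-SZ*.008); print("rim",(v@xa).round(4),(v@ya).round(4))
print("xa",xa,"ya",ya)
E
```

```text
ring -1 280.45904541015625 136.93765258789062 99.51024627685547 101.86884307861328 11.441659927368164 288
ring 95 280.6875305175781 137.2456512451172 90.73274993896484 92.781982421875 179.34510803222656 259
seat c [0.45568109 0.42868688 0.16      ]
mean [0.45658459 0.42696977 0.15892728]
clip [(136.2, 0.0346), (43.0, 0.0343), (-45.2, 0.0334), (-135.0, 0.0335)]
slot [(np.float64(137.7), np.float64(0.0536)), (np.float64(103.8), np.float64(0.0537))]
slot [(np.float64(-76.8), np.float64(0.0551)), (np.float64(-43.7), np.float64(0.0534))]
rim -0.0547 -0.0237
rim 0.0532 0.0272
rim -0.0254 0.0534
rim 0.0262 -0.0554
xa [ 0.71325045  0.70090926 -0.        ] ya [-0.60700523  0.61769301  0.5       ]
```

```bash
cat >> h.py <<'E'
X=np.load("X.npy")
XA=np.cross([0,0,1.],SZ); XA/=np.linalg.norm(XA); YA=np.cross(SZ,XA)
def tool(x,y):
    x=np.array(x,float);x/=np.linalg.norm(x);y=np.array(y,float);y=y-x*(x@y);y/=np.linalg.norm(y);return np.c_[x,y,np.cross(x,y)]
def look(P,Rm,u,v,rng):
    import pickle; w=load("w1")
    p=cv2.undistortPoints(np.array([[[u,v]]],float),w["mtx"],np.array(w["distortion"]))[0,0]
    r=np.array([p[0],-p[1],-1]); r/=np.linalg.norm(r)
    return np.array(P)-rng*(Rm@X[:3,:3]@r)-Rm@X[:3,3]
E
python3 - <<'E'
from h import *
d=load("w1"); print("seat", onz(d,280.7,137.2,.16), onz(d,280.45,136.9,.157))
o,_=ray(d,280,137); print("range",np.linalg.norm(o-onz(d,280.7,137.2,.16)))
Rm=tool([0,0,-1],[1,0,0]); P=look([.466,-.2115,.015],Rm,278,150,.27); print(P)
plan(M4(P,Rm),18)
E
```

```text
seat [0.45444403 0.42853519 0.16      ] [0.45302292 0.42963847 0.157     ]
range 0.29828222552836764
[ 0.46576653 -0.25915804  0.09178673]
18 rows of [-2.0, -25.7, 28.9, 0.0662, -0.0305, 0.0051] deg/row 4.2 mm/row 38.7 enderr mm [-0.5  0.7 -0.3]
```

```bash
python3 - <<'E'
from h import *
Rm=tool([0,0,-1],[1,0,0]); P=look([.466,-.2115,.015],Rm,278,150,.36); print(P)
W=P.copy(); W[2]=.235
E=plan(M4(W,Rm),17); T0=now()
D=np.real(logm(np.linalg.inv(T0)@M4(W,Rm)))
for k in np.linspace(0,1,6): print((T0@np.real(expm(D*k)))[:3,3].round(3))
E
```

```text
[ 0.46588758 -0.2526596   0.18155173]
17 rows of [-10.2, -26.9, 27.7, 0.07, -0.0323, 0.0054] deg/row 4.4 mm/row 39.9 enderr mm [-0.5  0.4 -0.4]
[0.538 0.375 0.227]
[0.586 0.251 0.2  ]
[0.603 0.117 0.187]
[ 0.587 -0.017  0.19 ]
[ 0.541 -0.143  0.207]
[ 0.466 -0.253  0.235]
```

```bash
python3 -m inch '[[[-10.2,-26.9,27.7,0.07,-0.0323,0.0054,100],[-10.2,-26.9,27.7,0.07,-0.0323,0.0054,100],[-10.2,-26.9,27.7,0.07,-0.0323,0.0054,100],[-10.2,-26.9,27.7,0.07,-0.0323,0.0054,100],[-10.2,-26.9,27.7,0.07,-0.0323,0.0054,100],[-10.2,-26.9,27.7,0.07,-0.0323,0.0054,100],[-10.2,-26.9,27.7,0.07,-0.0323,0.0054,100],[-10.2,-26.9,27.7,0.07,-0.0323,0.0054,100],[-10.2,-26.9,27.7,0.07,-0.0323,0.0054,100],[-10.2,-26.9,27.7,0.07,-0.0323,0.0054,100],[-10.2,-26.9,27.7,0.07,-0.0323,0.0054,100],[-10.2,-26.9,27.7,0.07,-0.0323,0.0054,100],[-10.2,-26.9,27.7,0.07,-0.0323,0.0054,100],[-10.2,-26.9,27.7,0.07,-0.0323,0.0054,100],[-10.2,-26.9,27.7,0.07,-0.0323,0.0054,100],[-10.2,-26.9,27.7,0.07,-0.0323,0.0054,100],[-10.2,-26.9,27.7,0.07,-0.0323,0.0054,100],[50,0,0,0,0,0,100],[0,0,0,0,0,0,100]]]'; python3 - <<'E'
from h import *
st(); d=snap("wrist","w2")
E
```

```text
time_s: 3.8
eef_pos: [0.4624, -0.2491, 0.18]
orientation: [1.208, 1.219, -1.21]
contact_force: [-0.6, 0.7, -1.5]
gripper_width: 0.0949
t 3.8 q [-5.970e-01 -1.420e-01  1.933e+00  1.000e-03  1.359e+00 -5.990e-01] p [ 0.4624 -0.2491  0.18  ] x [-0.007  0.005 -1.   ] y [ 1.     0.002 -0.007] F [-0.6  0.7 -1.5] w 0.0949
```

View pics/w2.png

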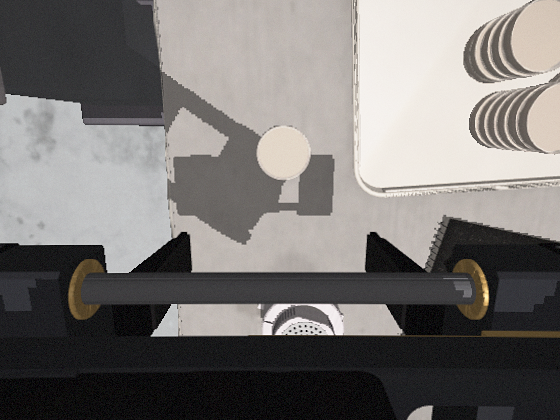

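```bash
python3 - <<'E'
from h import *
d=load("w2"); hsv=cv2.cvtColor(d["color"],cv2.COLOR_BGR2HSV)
m=cv2.inRange(d["color"],(0,150,200),(230,255,255)); m[:100]=0;m[210:]=0;m[:,:220]=0;m[:,340:]=0
c=max(cv2.findContours(m,0,1)[0],key=cv2.contourArea); e=cv2.fitEllipse(cv2.convexHull(c)); print(e)
P=onz(d,*e[0],.014);print(P)
Rm=tool([0,0,-1],[1,0,0])
T=M4([P[0],P[1],.014],Rm)   # tips at 3mm
A=T.copy();A[2,3]=.05
E=plan(A,4); plan(T,2,E)
E
```

```text
((283.4964294433594, 152.11236572265625), (52.91301345825195, 54.369056701660156), 14.474888801574707)
[ 0.46707916 -0.2089908   0.014     ]
4 rows of [33.2, 0.9, -10.1, 0.0007, -0.0009, 0.001] deg/row 0.1 mm/row 34.7 enderr mm [ 0.   0.  -0.2]
2 rows of [17.9, -0.0, 0.0, 0.0001, -0.0, 0.0] deg/row 0.0 mm/row 17.9 enderr mm [0. 0. 0.]
```

```bash
python3 -m inch '[[[33,1.2,-10.1,0.001,-0.0015,0.001,100],[33,1.2,-10.1,0.001,-0.0015,0.001,100],[33,1.2,-10.1,0.001,-0.0015,0.001,100],[33,1.2,-10.1,0.001,-0.0015,0.001,100],[17,0,0,0,0,0,100],[17,0,0,0,0,0,100],[0,0,0,0,0,0,100],[0,0,0,0,0,0,100]]]' 15; python3 - <<'E'
from h import *
st(); d=snap("wrist","w3")
E
```

```text
time_s: 4.65
eef_pos: [0.4726, -0.2122, 0.0206]
orientation: [1.208, 1.199, -1.209]
contact_force: [0.1, -0.6, -0.4]
gripper_width: 0.0951
t 4.65 q [-0.524  0.     2.086 -0.003  1.047 -0.521] p [ 0.4726 -0.2122  0.0206] x [ 0.006 -0.007 -1.   ] y [ 1.    -0.001  0.006] F [ 0.1 -0.6 -0.4] w 0.0951
```

View pics/w3.png

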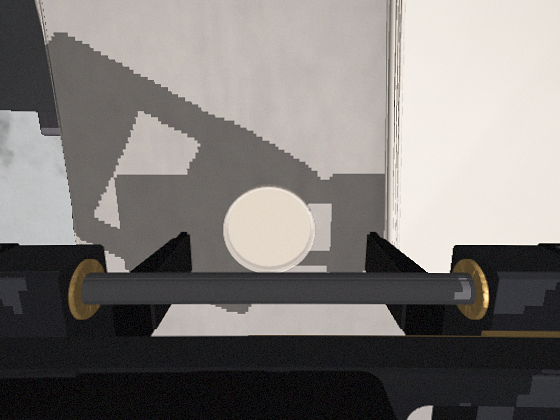

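```bash
python3 - <<'E'
from h import *
d=load("w3")
m=cv2.inRange(d["color"],(0,150,190),(235,255,255)); m[:175]=0;m[274:]=0;m[:,:200]=0;m[:,318:]=0
m=cv2.morphologyEx(m,cv2.MORPH_OPEN,np.ones((7,7)))
c=max(cv2.findContours(m,0,1)[0],key=cv2.contourArea); h=cv2.convexHull(c)[:,0]; h=h[h[:,1]<262]; e=cv2.fitEllipse(h); print(e)
P=onz(d,*e[0],.014);print(P)
print("X",np.abs(np.linalg.inv(now())@d["cam_to_world"]-X).max())
E
```

```text
((270.9371032714844, 227.28416442871094), (81.91890716552734, 97.50091552734375), 80.07701110839844)
[ 0.46825818 -0.20700288  0.014     ]
X 0.0008536948846737946
```

```bash
python3 - <<'E'
from h import *
plan(M4([.4677,-.2077,.014],tool([0,0,-1],[1,0,0])),1)
E
```

```text
1 rows of [6.9, -5.1, -5.0, -0.0015, 0.0072, -0.0071] deg/row 0.6 mm/row 9.9 enderr mm [ 0.  0. -0.]
```

```bash
python3 -m inch '[[[6.6,-5,-5,-0.0015,0.007,-0.007,100],[0,0,0,0,0,0,100],[0,0,0,0,0,0,45],[0,0,0,0,0,0,45],[0,0,0,0,0,0,45],[0,0,0,0,0,0,45],[0,0,0,0,0,0,45],[0,0,0,0,0,0,45]]]' 15; python3 - <<'E'
from h import *
st()
E
```

```text
time_s: 5.5
eef_pos: [0.4659, -0.2075, 0.0119]
orientation: [1.21, 1.212, -1.212]
contact_force: [0.5, -0.9, -0.3]
gripper_width: 0.0528
t 5.5 q [-0.524  0.003  2.1   -0.     1.041 -0.523] p [ 0.4659 -0.2075  0.0119] x [-0.003  0.001 -1.   ] y [ 1.    -0.001 -0.003] F [ 0.5 -0.9 -0.3] w 0.0528
```

```bash
python3 - <<'E'
from h import *
d=snap("wrist","w4"); st()
E
```

```text
t 5.55 q [-0.524  0.003  2.1   -0.     1.041 -0.523] p [ 0.4658 -0.2075  0.0119] x [-0.003  0.001 -1.   ] y [ 1.    -0.001 -0.003] F [ 0.1 -0.3 -0.3] w 0.0484
```

View pics/w4.png

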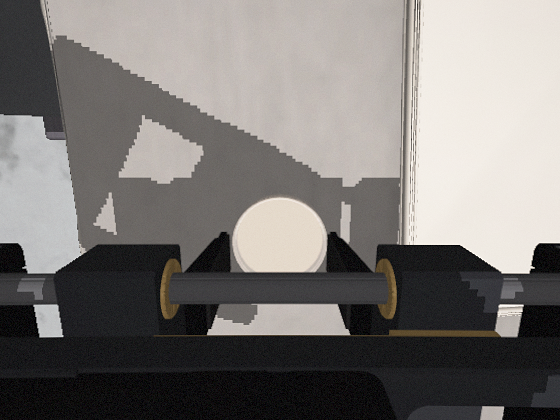

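```bash
python3 - <<'E'
from h import *
d=load("w4");T=now()
for q in [(0.011,0,0),(0,0,0),(.011,-.0264,0),(.011,.0264,0),(.011,.0264,-.01),(.011,.0264,.01)]:
    print(q,proj(d,T[:3,:3]@np.array(q)+T[:3,3]))
m=cv2.inRange(d["color"],(0,150,190),(238,255,255)); m[:175]=0;m[272:]=0;m[:,:227]=0;m[:,332:]=0
m=cv2.morphologyEx(m,cv2.MORPH_OPEN,np.ones((7,7)))
c=max(cv2.findContours(m,0,1)[0],key=cv2.contourArea); x=cv2.boundingRect(c); print(x)
u=x[0]+x[2]/2; print(onz(d,u,x[1],.015), "top edge; center y = minus .029")
E
```

```text
(0.011, 0, 0) [277.85295098 232.94486534]
(0, 0, 0) [277.84275792 238.63139643]
(0.011, -0.0264, 0) [236.85029057 232.93374033]
(0.011, 0.0264, 0) [318.85493392 232.97114096]
(0.011, 0.0264, -0.01) [319.32338336 218.01889242]
(0.011, 0.0264, 0.01) [318.39988686 247.59608509]
(233, 198, 93, 74)
[ 0.4668564  -0.18136489  0.015     ] top edge; center y = minus .029
```

```bash
python3 -m inch '[[[0,0,0,0,0,0,45],[0,0,0,0,0,0,45]]]'; python3 - <<'E'
from h import *
st();d=snap("wrist","w5"); st()
E
```

```text
time_s: 5.75
eef_pos: [0.4659, -0.2074, 0.0119]
orientation: [1.21, 1.212, -1.212]
contact_force: [-0.3, 0.4, 1.0]
gripper_width: 0.0431
t 5.75 q [-0.524  0.003  2.1   -0.     1.041 -0.523] p [ 0.4659 -0.2074  0.0119] x [-0.003  0.001 -1.   ] y [ 1.    -0.001 -0.003] F [-0.3  0.4  1. ] w 0.0431
t 5.8 q [-0.524  0.003  2.1   -0.     1.041 -0.523] p [ 0.4658 -0.2074  0.0119] x [-0.003  0.001 -1.   ] y [ 1.    -0.001 -0.003] F [-0.1 -0.  -0.4] w 0.0428
```

View pics/w5.png

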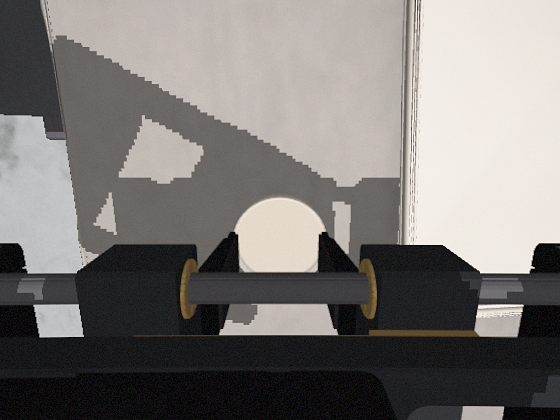

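```bash
python3 - <<'E'
from h import *
d=snap("scene","s5"); T=now()
for q in [(0.011,0,0),(-.008,0,0),(-.067,0,0)]: print(q,proj(d,T[:3,:3]@np.array(q)+T[:3,3]))
crop(d,250,200,380,300,6,"s5c")
E
```

```text
(0.011, 0, 0) [304.90770593 282.96720201]
(-0.008, 0, 0) [305.36481496 278.48473262]
(-0.067, 0, 0) [306.84260493 263.98729985]
```

View pics/s5c.png

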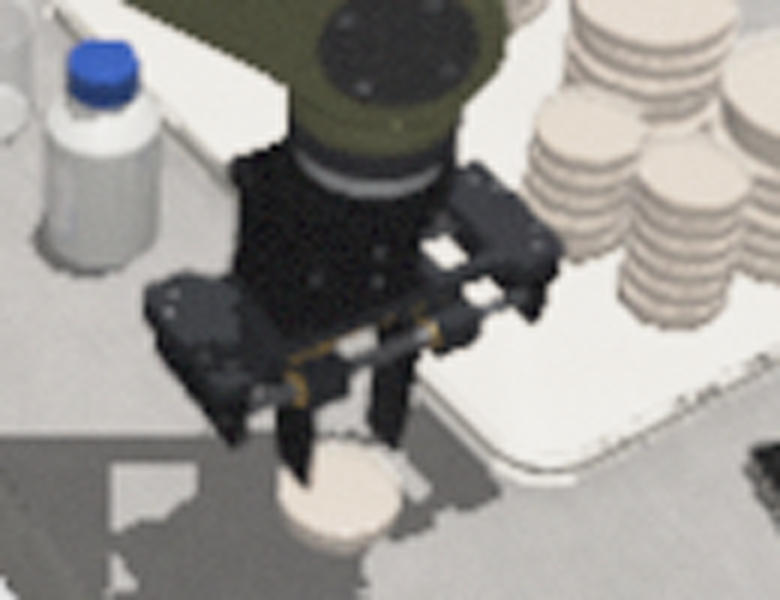

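```bash
python3 - <<'E'
from h import *
s=load("s5");w=load("w5");T=now()
Ti=np.linalg.inv(T)
f=lambda P:(Ti[:3,:3]@P+Ti[:3,3]).round(4)
px=lambda x,y:(250+x/6,200+y/6)
for a,b in [((305,485),(238,232)),((278,460),(238,232)),((395,445),(319,232))]:
    P,e=tri(s,px(*a),w,b); print(f(P),P.round(4),e.round(4))
crop(w,180,180,380,300,4,"w5c"); crop(s,280,250,340,300,13,"s5d")
E
```

```text
[-0.0054 -0.0191 -0.0032] [ 0.4467 -0.2043  0.0174] 0.0106
[-0.0174 -0.0228 -0.0105] [ 0.4431 -0.1969  0.0294] 0.0019
[-0.0048  0.0302 -0.003 ] [ 0.4961 -0.2045  0.0167] 0.0126
```

View pics/w5c.png

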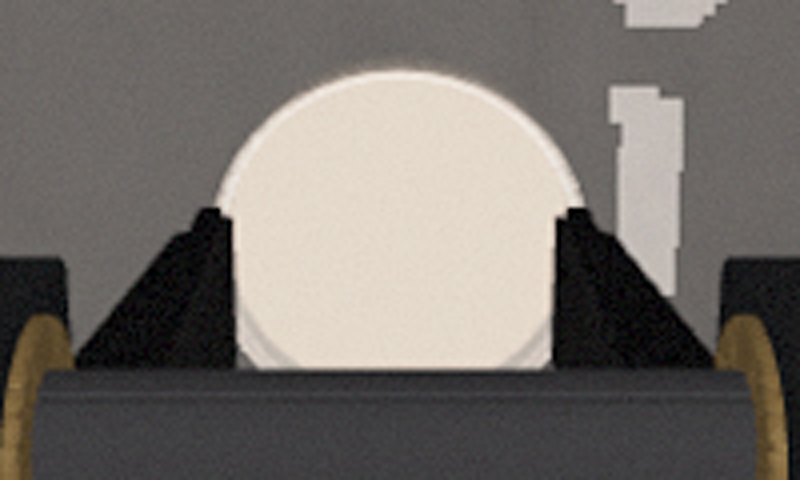

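View pics/s5d.png

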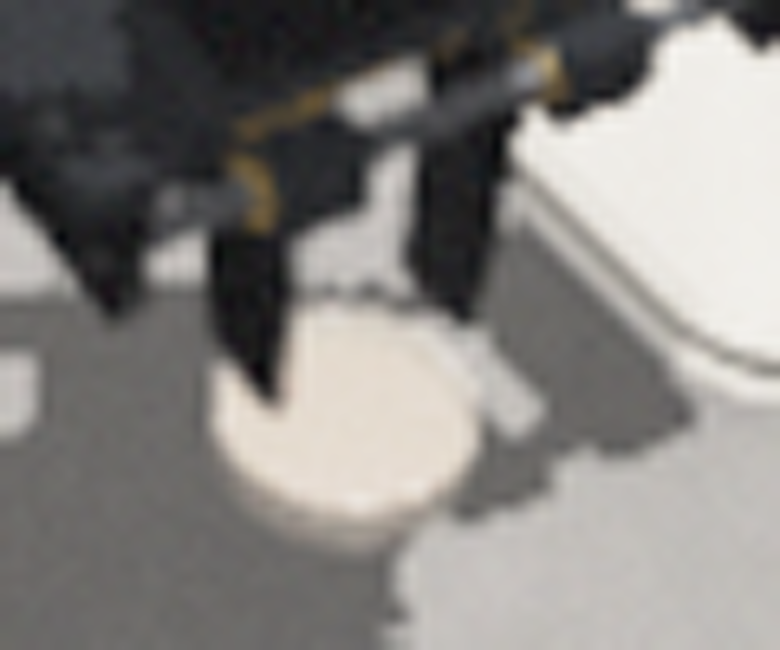

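```bash
python3 -m inch '[[[0,0,0,0,0,0,80],[0,0,0,0,0,0,80],[0,0,0,0,0,0,80],[0,0,0,0,0,0,80],[5,0,0,0,0,0,80],[3,0,0,0,0,0,80],[0,0,0,0,0,0,80]]]'; python3 - <<'E'
from h import *
st()
E
```

```text
time_s: 6.55
eef_pos: [0.4652, -0.2071, 0.0031]
orientation: [1.21, 1.213, -1.212]
contact_force: [-0.3, -0.1, 0.7]
gripper_width: 0.076
t 6.55 q [-0.524  0.016  2.104 -0.     1.025 -0.523] p [ 0.4652 -0.2071  0.0031] x [-0.004  0.002 -1.   ] y [ 1.    -0.001 -0.004] F [-0.3 -0.1  0.7] w 0.076
```

```bash
python3 -m inch '[[[3,0,0,0,0,0,80],[3,0,0,0,0,0,80],[0,0,0,0,0,0,80]]]'; python3 -c "
from h import *
st()"; python3 -m inch '[[[2,0,0,0,0,0,80],[2,0,0,0,0,0,80],[0,0,0,0,0,0,80]]]'; python3 -c "
from h import *
st();d=snap('wrist','w6');d=snap('scene','s6');crop(d,270,240,350,300,9,'s6c')"
```

```text
time_s: 6.85
eef_pos: [0.4654, -0.2072, -0.0027]
orientation: [1.21, 1.213, -1.212]
contact_force: [-0.2, 1.2, 0.1]
gripper_width: 0.0758
t 6.85 q [-0.524  0.025  2.107 -0.     1.014 -0.523] p [ 0.4654 -0.2072 -0.0027] x [-0.004  0.002 -1.   ] y [ 1.    -0.001 -0.004] F [-0.2  1.2  0.1] w 0.0758
time_s: 7.15
eef_pos: [0.4656, -0.2073, -0.0064]
orientation: [1.21, 1.212, -1.212]
contact_force: [0.1, 0.2, 0.7]
gripper_width: 0.0758
t 7.15 q [-0.524  0.031  2.108 -0.     1.006 -0.523] p [ 0.4656 -0.2073 -0.0064] x [-0.003  0.002 -1.   ] y [ 1.    -0.001 -0.003] F [0.1 0.2 0.7] w 0.0758
```

View pics/s6c.png

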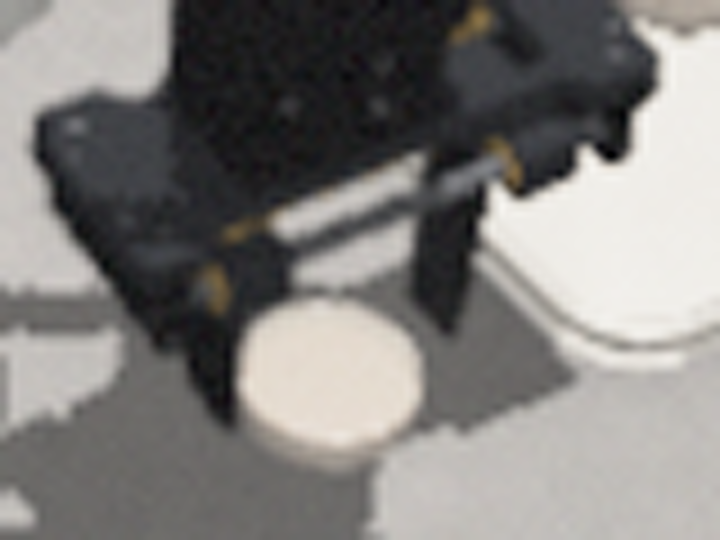

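View pics/w6.png

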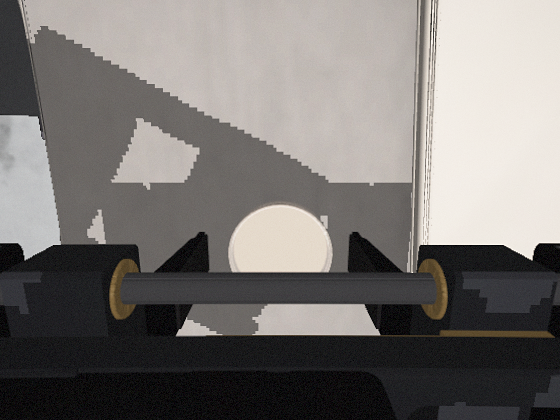

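```bash
python3 -m inch '[[[2,0,0,0,0,0,80],[2,0,0,0,0,0,80],[0,0,0,0,0,0,80]]]'; python3 -m inch '[[[2,0,0,0,0,0,80],[2,0,0,0,0,0,80],[0,0,0,0,0,0,80]]]';python3 -c "
from h import *
st()"
```

```text
time_s: 7.55
eef_pos: [0.4655, -0.2072, -0.0105]
orientation: [1.21, 1.212, -1.212]
contact_force: [-0.1, 0.9, -0.7]
gripper_width: 0.0759
time_s: 7.85
eef_pos: [0.4655, -0.2072, -0.0145]
orientation: [1.21, 1.212, -1.212]
contact_force: [0.2, -0.2, 0.4]
gripper_width: 0.076
t 7.85 q [-0.524  0.044  2.111 -0.     0.99  -0.523] p [ 0.4655 -0.2072 -0.0145] x [-0.004  0.002 -1.   ] y [ 1.    -0.001 -0.004] F [ 0.2 -0.2  0.4] w 0.076
```

```bash
for i in 1 2 3; do :; done; python3 -m inch '[[[2,0,0,0,0,0,80],[2,0,0,0,0,0,80],[0,0,0,0,0,0,80]]]'; python3 -m inch '[[[1.5,0,0,0,0,0,80],[1.5,0,0,0,0,0,80],[0,0,0,0,0,0,80]]]'; python3 -c "
from h import *
d=snap('wrist','w7');d=snap('scene','s7');crop(d,270,240,350,300,9,'s7c')"
```

```text
time_s: 8.15
eef_pos: [0.4655, -0.2073, -0.0184]
orientation: [1.21, 1.212, -1.212]
contact_force: [-0.2, 0.5, -0.7]
gripper_width: 0.0761
time_s: 8.45
eef_pos: [0.4656, -0.2073, -0.0213]
orientation: [1.21, 1.212, -1.212]
contact_force: [0.2, -0.5, 0.5]
gripper_width: 0.0759
```

View pics/s7c.png

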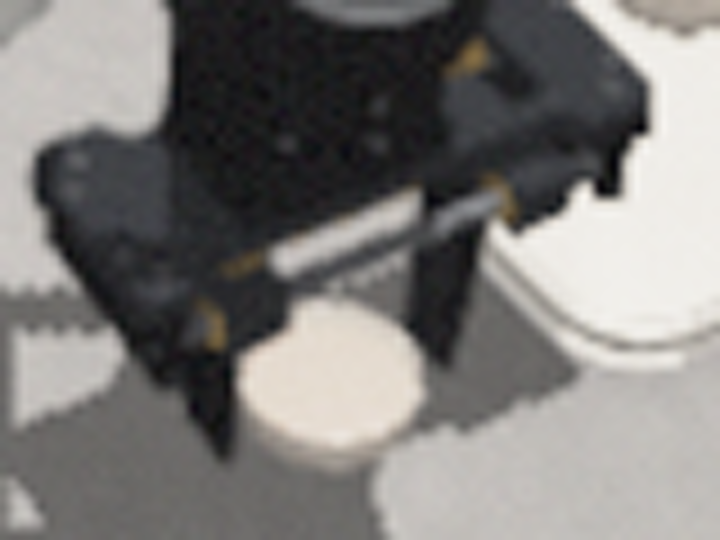

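View pics/w7.png

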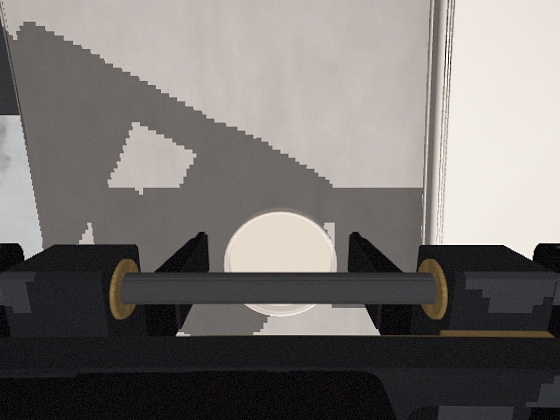

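```bash
python3 - <<'E'
from h import *
s=load("s7");T=now()
for x in (-.01,-.02,-.03):
  for z in (-.01,0,.01):
    print(x,z,[((proj(s,T[:3,:3]@np.array([x,y,z])+T[:3,3])-[270,240])*9).round(0).tolist() for y in (-.05,-.038,.038,.05)])
st()
E
```

```text
-0.01 -0.01 [[160.0, 449.0], [193.0, 435.0], [394.0, 347.0], [425.0, 334.0]]
-0.01 0 [[176.0, 471.0], [209.0, 457.0], [411.0, 368.0], [442.0, 355.0]]
-0.01 0.01 [[193.0, 493.0], [226.0, 479.0], [429.0, 389.0], [460.0, 376.0]]
-0.02 -0.01 [[161.0, 428.0], [194.0, 414.0], [397.0, 327.0], [428.0, 313.0]]
-0.02 0 [[178.0, 450.0], [211.0, 436.0], [414.0, 347.0], [445.0, 334.0]]
-0.02 0.01 [[195.0, 472.0], [228.0, 458.0], [431.0, 369.0], [463.0, 355.0]]
-0.03 -0.01 [[163.0, 407.0], [196.0, 393.0], [399.0, 305.0], [430.0, 292.0]]
-0.03 0 [[179.0, 429.0], [213.0, 414.0], [417.0, 326.0], [448.0, 313.0]]
-0.03 0.01 [[196.0, 451.0], [229.0, 437.0], [434.0, 347.0], [466.0, 334.0]]
t 8.55 q [-0.524  0.056  2.113 -0.     0.976 -0.523] p [ 0.4657 -0.2074 -0.0211] x [-0.003  0.001 -1.   ] y [ 1.    -0.001 -0.003] F [0.  0.3 0.1] w 0.0759
```

```bash
python3 -m inch '[[[1.5,0,0,0,0,0,80],[0,0,0,0,0,0,80]]]'; python3 -m inch '[[[1.5,0,0,0,0,0,80],[0,0,0,0,0,0,80]]]'
```

```text
time_s: 8.75
eef_pos: [0.4657, -0.2073, -0.0227]
orientation: [1.21, 1.212, -1.212]
contact_force: [0.2, 0.2, -0.1]
gripper_width: 0.0761
time_s: 8.95
eef_pos: [0.4659, -0.2075, -0.0233]
orientation: [1.21, 1.212, -1.212]
contact_force: [-3.0, 1.5, 4.8]
gripper_width: 0.076
```

```bash
python3 -m inch '[[[-3,0,0,0,0,0,80],[0,0,0,0,0,0,45],[0,0,0,0,0,0,45],[0,0,0,0,0,0,45],[0,0,0,0,0,0,45],[0,0,0,0,0,0,45],[0,0,0,0,0,0,45]]]' 15; python3 -c "
from h import *
st();d=snap('scene','s8');crop(d,270,240,350,300,9,'s8c');d=snap('wrist','w8')"
```

```text
time_s: 9.65
eef_pos: [0.4657, -0.2073, -0.0212]
orientation: [1.21, 1.212, -1.212]
contact_force: [0.2, -0.3, 0.0]
gripper_width: 0.0576
t 9.65 q [-0.524  0.056  2.113 -0.     0.976 -0.523] p [ 0.4657 -0.2073 -0.0212] x [-0.003  0.001 -1.   ] y [ 1.    -0.001 -0.003] F [ 0.2 -0.3  0. ] w 0.0576
```

View pics/s8c.png

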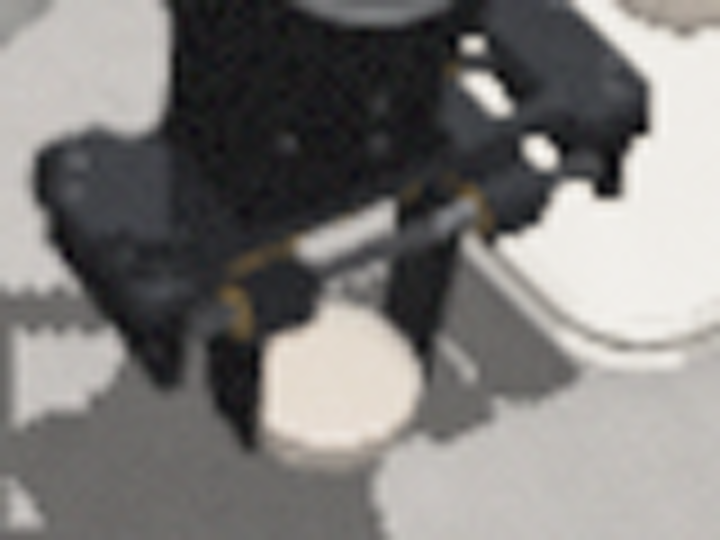

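View pics/w8.png

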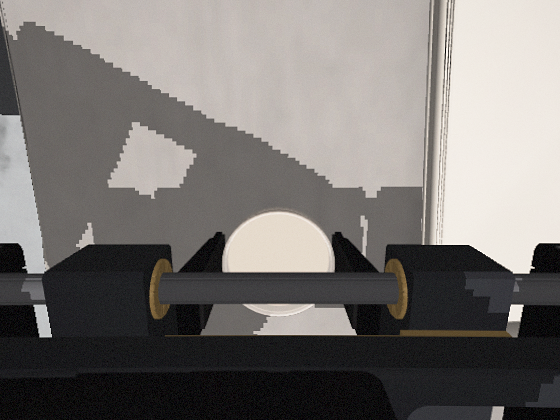

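```bash
python3 - <<'E'
from h import *
d=load("w8");Ti=np.linalg.inv(now())
for r in (210,):
    P=onz(d,278,r,.015); print((Ti[:3,:3]@P+Ti[:3,3]).round(4))
P=onz(d,278,317,.015-.0); print((Ti[:3,:3]@P+Ti[:3,3]).round(4)); 
P=onz(d,278,317,.0); print((Ti[:3,:3]@P+Ti[:3,3]).round(4))
E
```

```text
[-0.0362  0.0001 -0.0274]
[-0.0362  0.0001  0.0309]
[-0.0213  0.0001  0.0403]
```

```bash
python3 - <<'E'
from h import *
C=np.array([.4544,.4285,.160])
Rm=tool(-SZ,XA); P=look(C,Rm,278,110,.30); print(P)
T0=now();U=T0.copy();U[2,3]+=.2
plan(U,5)
T=M4(P,Rm);plan(T,18,U)
D=np.real(logm(np.linalg.inv(U)@T))
for k in np.linspace(0,1,7):
    A=U@np.real(expm(D*k)); print((A@[-.021,0,0,1])[:3].round(3), A[:3,0].round(2))
E
```

```text
[0.54017168 0.34096431 0.21306606]
5 rows of [-40.0, -0.1, -0.1, 0.0, 0.0, -0.0] deg/row 0.0 mm/row 40.0 enderr mm [0.1 0.2 0. ]
18 rows of [4.5, 15.0, -27.7, -0.0422, 0.0274, -0.0112] deg/row 3.0 mm/row 31.8 enderr mm [ 0.4  0.3 -0.8]
[ 0.466 -0.207  0.2  ] [-0.  0. -1.]
[ 0.508 -0.124  0.188] [-0.04  0.08 -1.  ]
[ 0.539 -0.035  0.182] [-0.09  0.16 -0.98]
[0.558 0.057 0.183] [-0.15  0.22 -0.96]
[0.566 0.151 0.192] [-0.21  0.28 -0.94]
[0.562 0.243 0.207] [-0.28  0.32 -0.9 ]
[0.548 0.333 0.231] [-0.35  0.36 -0.87]
```

```bash
python3 -m inch '[[[-15,0,0,0,0,0,45],[-35,0,0,0,0,0,45],[-45,0,0,0,0,0,45],[-45,0,0,0,0,0,45],[-40,0,0,0,0,0,45],[-20,0,0,0,0,0,45]]]' 15; python3 -m inch '[[[4.5,15,-27.7,-0.0422,0.0274,-0.0112,45],[4.5,15,-27.7,-0.0422,0.0274,-0.0112,45],[4.5,15,-27.7,-0.0422,0.0274,-0.0112,45],[4.5,15,-27.7,-0.0422,0.0274,-0.0112,45],[4.5,15,-27.7,-0.0422,0.0274,-0.0112,45],[4.5,15,-27.7,-0.0422,0.0274,-0.0112,45],[4.5,15,-27.7,-0.0422,0.0274,-0.0112,45],[4.5,15,-27.7,-0.0422,0.0274,-0.0112,45],[4.5,15,-27.7,-0.0422,0.0274,-0.0112,45],[4.5,15,-27.7,-0.0422,0.0274,-0.0112,45],[4.5,15,-27.7,-0.0422,0.0274,-0.0112,45],[4.5,15,-27.7,-0.0422,0.0274,-0.0112,45],[4.5,15,-27.7,-0.0422,0.0274,-0.0112,45],[4.5,15,-27.7,-0.0422,0.0274,-0.0112,45],[4.5,15,-27.7,-0.0422,0.0274,-0.0112,45],[4.5,15,-27.7,-0.0422,0.0274,-0.0112,45],[4.5,15,-27.7,-0.0422,0.0274,-0.0112,45],[4.5,15,-27.7,-0.0422,0.0274,-0.0112,45],[0,0,0,0,0,0,45],[0,0,0,0,0,0,45]]]' ; python3 -c "
from h import *
st();d=snap('wrist','w9')"
```

```text
time_s: 10.35
eef_pos: [0.4682, -0.2086, 0.1852]
orientation: [1.21, 1.203, -1.208]
contact_force: [0.0, -0.2, 0.8]
gripper_width: 0.0574
time_s: 12.35
eef_pos: [0.5412, 0.341, 0.2131]
orientation: [0.822, 1.963, -0.477]
contact_force: [0.2, 0.6, -0.7]
gripper_width: 0.0575
t 12.35 q [ 0.26   0.223  1.571  0.448  1.619 -0.557] p [0.5412 0.341  0.2131] x [-0.349  0.355 -0.867] y [ 0.713  0.701 -0.   ] F [ 0.2  0.6 -0.7] w 0.0575
```

View pics/w9.png

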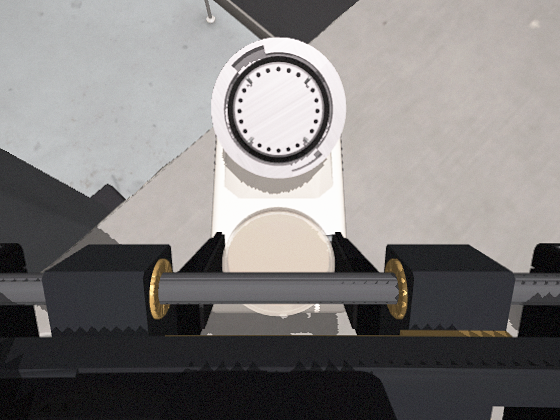

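```bash
python3 - <<'E'
from h import *
d=load("w9"); g=cv2.cvtColor(d["color"],cv2.COLOR_BGR2GRAY)
m=((g<90)*255).astype(np.uint8); m[190:]=0
cs,h=cv2.findContours(m,cv2.RETR_CCOMP,cv2.CHAIN_APPROX_NONE)
for c,hh in zip(cs,h[0]):
    if len(c)>150:
        e=cv2.fitEllipse(c); print("ring",hh[3],e,len(c))
        if abs(e[0][0]-279)<8 and e[1][0]<120:
            P=onz(d,*e[0],.16 if hh[3]>=0 else .158); print(P)
            if hh[3]>=0: C=P
C=(C+np.array([.4544,.4285,.16]))/2; print("C",C)
Rm=tool(-SZ,XA)
Pt=lambda h: M4(C+SZ*h-Rm@np.array([-.0212,0,.0012]),Rm)
E=plan(Pt(.040),6); E=plan(Pt(.010),2,E); plan(Pt(.001),2,E)
E
```

```text
ring -1 ((22.723304748535156, 174.95318603515625), (33.26622009277344, 84.57585144042969), 108.31869506835938) 188
ring -1 ((278.2015686035156, 108.9725570678711), (100.86650085449219, 106.06571960449219), 8.742087364196777) 303
[0.4544796  0.42968286 0.158     ]
ring 29 ((278.0870361328125, 108.71318817138672), (92.1025390625, 95.94267272949219), 0.27779242396354675) 266
[0.45512121 0.42889116 0.16      ]
ring -1 ((296.8316345214844, 16.135868072509766), (41.6186637878418, 129.7333221435547), 91.18214416503906) 257
C [0.45476061 0.42869558 0.16      ]
6 rows of [14.8, 0.0, -13.7, -0.0002, 0.0003, 0.0001] deg/row 0.0 mm/row 20.2 enderr mm [-0.3  0.1 -0.1]
2 rows of [14.9, 0.1, 0.1, 0.0001, 0.0001, -0.0001] deg/row 0.0 mm/row 14.9 enderr mm [ 0.  0. -0.]
2 rows of [4.5, -0.0, -0.0, 0.0, -0.0, -0.0] deg/row 0.0 mm/row 4.5 enderr mm [ 0.  0. -0.]
```

```bash
python3 -m inch '[[[14.8,0,-13.7,0,0,0,45],[14.8,0,-13.7,0,0,0,45],[14.8,0,-13.7,0,0,0,45],[14.8,0,-13.7,0,0,0,45],[14.8,0,-13.7,0,0,0,45],[14.8,0,-13.7,0,0,0,45],[0,0,0,0,0,0,45],[0,0,0,0,0,0,45]]]' ; python3 - <<'E'
from h import *
st();d=snap('wrist','w10'); s=snap("scene","s10"); crop(s,160,70,280,170,6,"s10c")
C=np.array([.4548,.4287,.16]);Rm=tool(-SZ,XA)
Pt=lambda h: M4(C+SZ*h-Rm@np.array([-.0212,0,.0012]),Rm)
E=plan(Pt(.010),2); plan(Pt(.001),2,E)
E
```

```text
time_s: 13.2
eef_pos: [0.4596, 0.4239, 0.1763]
orientation: [0.822, 1.964, -0.477]
contact_force: [-0.4, 0.0, 0.5]
gripper_width: 0.0575
t 13.2 q [ 0.418  0.164  1.703  0.488  1.486 -0.454] p [0.4596 0.4239 0.1763] x [-0.351  0.355 -0.867] y [ 0.713  0.701 -0.001] F [-0.4  0.   0.5] w 0.0575
2 rows of [14.9, -0.2, 0.1, -0.0004, 0.0007, -0.0002] deg/row 0.0 mm/row 14.9 enderr mm [-0.   0.1 -0. ]
2 rows of [4.5, -0.0, 0.0, 0.0, 0.0, 0.0] deg/row 0.0 mm/row 4.5 enderr mm [-0.   0.1 -0. ]
```

View pics/w10.png

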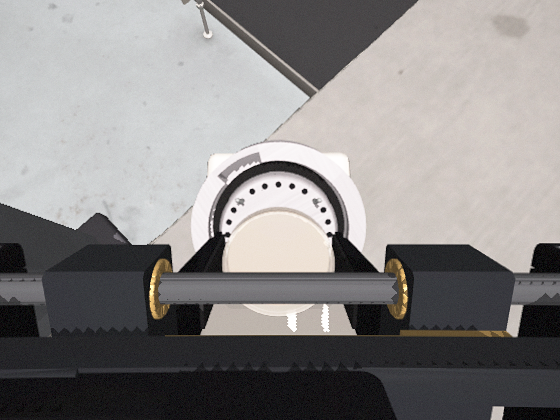

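View pics/s10c.png

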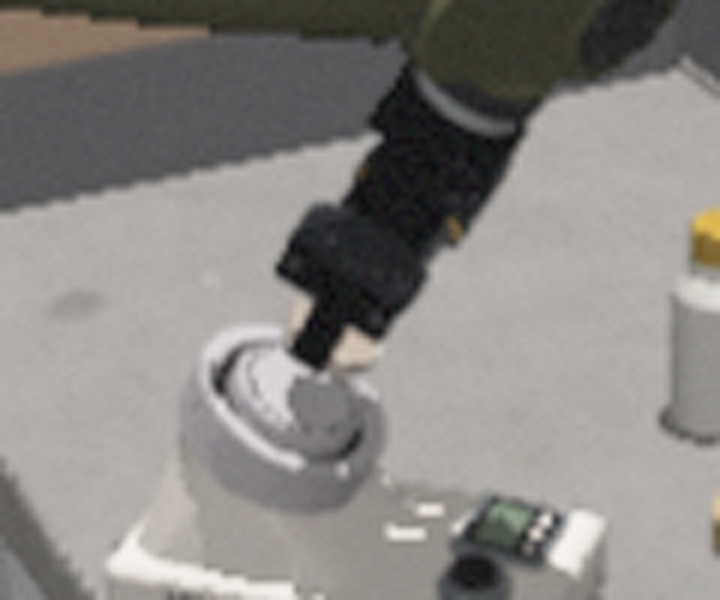

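```bash
python3 -m inch '[[[15,0,0,0,0,0,45],[15,0,0,0,0,0,45],[4,0,0,0,0,0,45],[3,0,0,0,0,0,45],[0,0,0,0,0,0,45]]]' ; python3 - <<'E'
from h import *
st();d=snap('wrist','w11'); s=snap("scene","s11"); crop(s,170,100,250,160,9,"s11c")
C=np.array([.4548,.4287,.16]);Rm=tool(-SZ,XA)
print("plate h", SZ@((now()@[-.0212,0,.0012,1])[:3]-C))
E
```

```text
time_s: 13.8
eef_pos: [0.447, 0.4365, 0.1439]
orientation: [0.823, 1.965, -0.478]
contact_force: [-0.5, 0.6, -0.6]
gripper_width: 0.0575
t 13.8 q [ 0.443  0.182  1.74   0.497  1.427 -0.457] p [0.447  0.4365 0.1439] x [-0.351  0.355 -0.866] y [ 0.714  0.701 -0.001] F [-0.5  0.6 -0.6] w 0.0575
plate h 0.002598790244622245
```

View pics/w11.png

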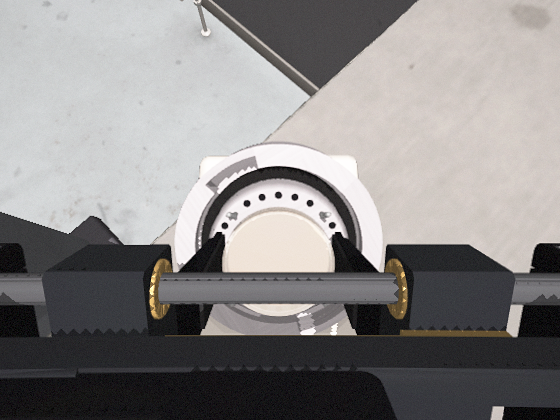

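View pics/s11c.png

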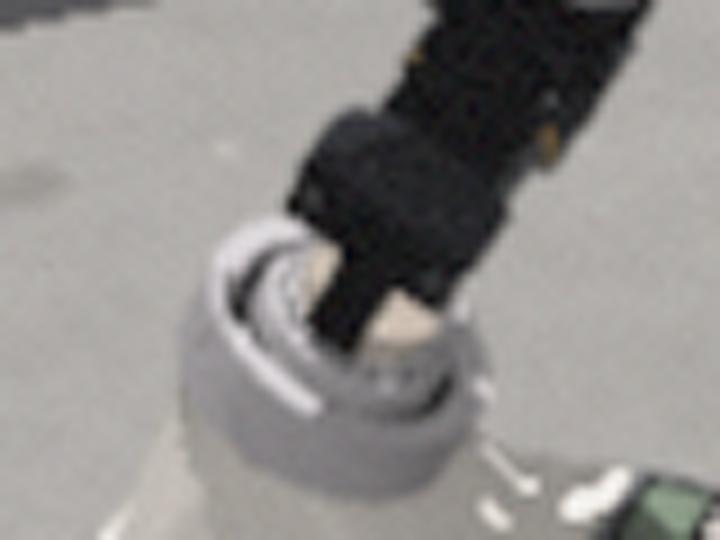

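```bash
python3 - <<'E'
from h import *
d=load("w11");C=np.array([.4548,.4287,.16])
def pr(r,a,h): a=np.radians(a);return proj(d,C+SZ*h+r*(np.cos(a)*XA+np.sin(a)*YA)).round(1)
print("collar outer top/left/right",pr(.06,90,-.008),pr(.06,180,-.008),pr(.06,0,-.008))
print("clip feet",pr(.0315,45,0),pr(.0315,135,0),"tops",pr(.034,45,.009),pr(.034,135,.009))
print("seat edge top",pr(.04,90,0)); print("plate top edge",pr(.029,90,.015+.0026))
for r,nm in ((142,"collar"),):
    o,v=ray(d,278,r);n=SZ;P0=C-SZ*.008; P=o+v*((P0-o)@n)/(v@n); print("collar top off",((P-P0)@XA).round(4),((P-P0)@YA).round(4))
crop(d,200,130,370,270,4.5,"w11c")
E
```

```text
collar outer top/left/right [277.3 140.8] [173.7 246.6] [381.4 246.5]
clip feet [318.7 212.8] [236.1 212.9] tops [324.3 214. ] [230.3 214.1]
seat edge top [277.3 180.3]
plate top edge [277.2 208.8]
collar top off 0.0004 0.0594
```

View pics/w11c.png

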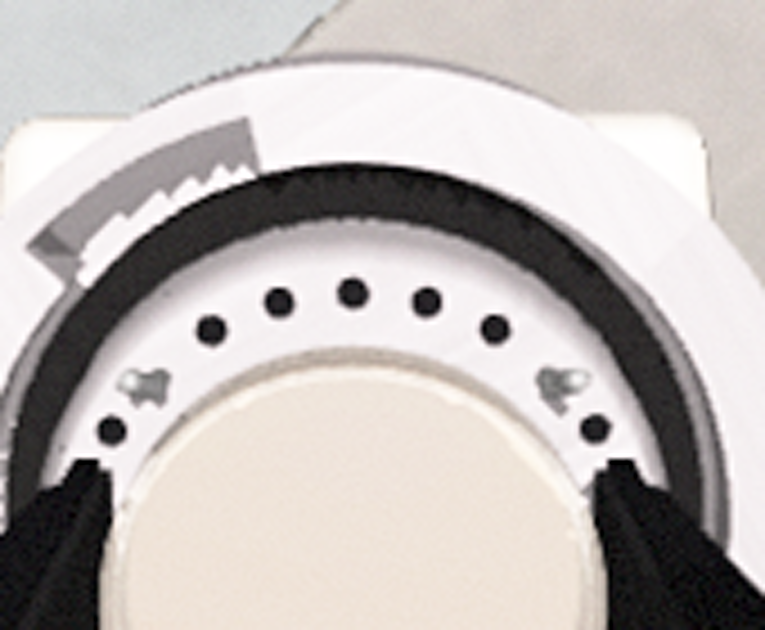

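```bash
python3 -m inch '[[[0.5,0.4,0.5,0,0,0,45],[1,0,0,0,0,0,45],[0,0,0,0,0,0,45]]]'; python3 -m inch '[[[1,0,0,0,0,0,45],[0,0,0,0,0,0,45]]]';  python3 -c "
from h import *
st()
C=np.array([.4548,.4287,.16])
print('plate h', SZ@((now()@[-.0212,0,.0012,1])[:3]-C))"
```

```text
time_s: 14.2
eef_pos: [0.4474, 0.437, 0.1429]
orientation: [0.824, 1.964, -0.477]
contact_force: [-0.0, -0.7, -0.1]
gripper_width: 0.0575
time_s: 14.4
eef_pos: [0.4475, 0.4371, 0.1428]
orientation: [0.824, 1.963, -0.477]
contact_force: [0.3, -3.1, 5.1]
gripper_width: 0.0576
t 14.4 q [ 0.444  0.183  1.74   0.496  1.424 -0.458] p [0.4475 0.4371 0.1428] x [-0.349  0.356 -0.867] y [ 0.713  0.701 -0.   ] F [ 0.3 -3.1  5.1] w 0.0576
plate h 0.0007818573484034694
```

```bash
python3 -m inch '[[[0,0,0,0,0,0,70],[0,0,0,0,0,0,70],[0,0,0,0,0,0,70],[-3,0,0,0,0,0,70],[-15,0,0,0,0,0,70],[-30,0,0,0,0,0,100],[0,0,0,0,0,0,100]]]';  python3 -c "
from h import *
st()
d=snap('wrist','w12'); s=snap('scene','s12'); crop(s,160,90,260,165,8,'s12c')"
```

```text
time_s: 15.1
eef_pos: [0.4673, 0.4206, 0.1887]
orientation: [0.829, 1.958, -0.471]
contact_force: [0.1, 0.5, 0.9]
gripper_width: 0.0778
t 15.1 q [ 0.408  0.159  1.687  0.486  1.501 -0.454] p [0.4673 0.4206 0.1887] x [-0.343  0.36  -0.868] y [0.715 0.699 0.007] F [0.1 0.5 0.9] w 0.0778
```

View pics/w12.png

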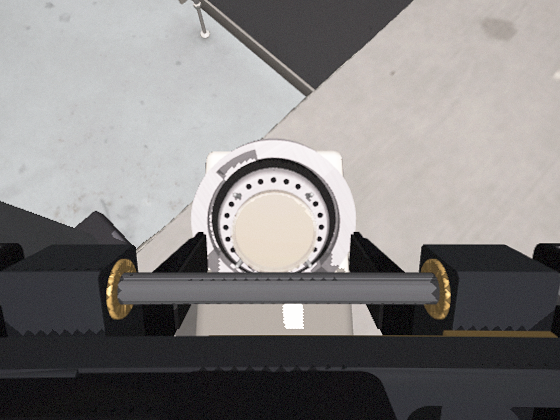

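View pics/s12c.png

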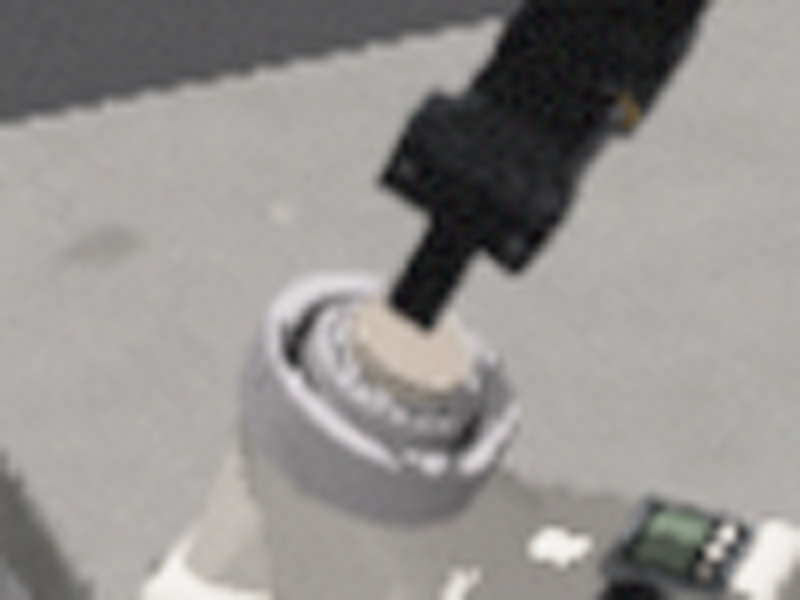

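```bash
python3 -m inch '[[[-10,0,40,0,0,0,100],[-10,0,45,0,0,0,100],[0,0,0,0,0,0,100]]]';  python3 -c "
from h import *
st()
d=snap('wrist','w13'); crop(d,180,40,380,200,4,'w13c')"
```

```text
time_s: 15.5
eef_pos: [0.5234, 0.3573, 0.1545]
orientation: [0.826, 1.965, -0.485]
contact_force: [-0.5, 0.0, -0.3]
gripper_width: 0.0952
t 15.5 q [ 0.29   0.246  1.646  0.457  1.521 -0.567] p [0.5234 0.3573 0.1545] x [-0.352  0.354 -0.866] y [ 0.716  0.698 -0.006] F [-0.5  0.  -0.3] w 0.0952
```

View pics/w13c.png

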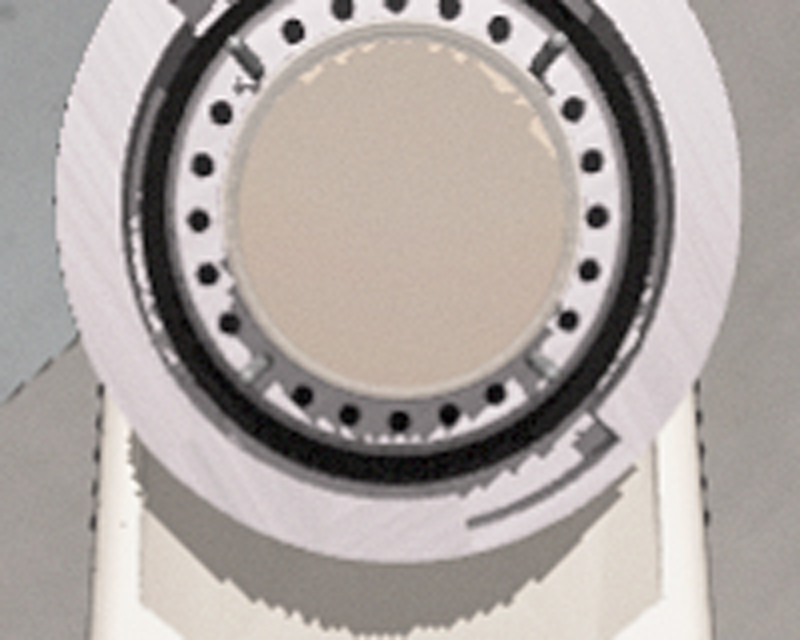

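```bash
python3 - <<'E'
from h import *
y=[np.cos(np.radians(71.8)),np.sin(np.radians(71.8)),0]
Rm=tool([0,0,-1],y); P=look([.488,-.404,.06],Rm,278,120,.32); print(P)
T0=now();U=T0.copy();U[2,3]+=.09;U[:3,3]+=np.array([.02,-.03,0])
plan(U,3)
T=M4(P,Rm);plan(T,18,U)
D=np.real(logm(np.linalg.inv(U)@T))
for k in np.linspace(0,1,7):
    A=U@np.real(expm(D*k)); print((A@[-.023,0,0,1])[:3].round(3), A[:3,0].round(2))
E
```

```text
[ 0.55590362 -0.42648707  0.18746148]
3 rows of [-31.9, -2.4, -4.8, -0.0, -0.0, -0.0] deg/row 0.0 mm/row 32.3 enderr mm [-0.1 -0.1  0.1]
18 rows of [-4.0, -35.3, 23.6, -0.0261, -0.0286, -0.0067] deg/row 2.3 mm/row 42.7 enderr mm [-0.1  0.8 -0.3]
[0.55  0.321 0.266] [-0.35  0.36 -0.87]
[0.524 0.199 0.243] [-0.31  0.29 -0.91]
[0.51  0.075 0.225] [-0.26  0.22 -0.94]
[ 0.506 -0.051  0.212] [-0.21  0.16 -0.97]
[ 0.512 -0.177  0.204] [-0.14  0.1  -0.98]
[ 0.529 -0.303  0.204] [-0.07  0.05 -1.  ]
[ 0.556 -0.426  0.21 ] [-0.  0. -1.]
```

```bash
python3 -m inch '[[[-31.9,-2.4,-4.8,0,0,0,100],[-31.9,-2.4,-4.8,0,0,0,100],[-31.9,-2.4,-4.8,0,0,0,100]]]'; python3 -m inch '[[[-4,-35.3,23.6,-0.0261,-0.0286,-0.0067,100],[-4,-35.3,23.6,-0.0261,-0.0286,-0.0067,100],[-4,-35.3,23.6,-0.0261,-0.0286,-0.0067,100],[-4,-35.3,23.6,-0.0261,-0.0286,-0.0067,100],[-4,-35.3,23.6,-0.0261,-0.0286,-0.0067,100],[-4,-35.3,23.6,-0.0261,-0.0286,-0.0067,100],[-4,-35.3,23.6,-0.0261,-0.0286,-0.0067,100],[-4,-35.3,23.6,-0.0261,-0.0286,-0.0067,100],[-4,-35.3,23.6,-0.0261,-0.0286,-0.0067,100],[-4,-35.3,23.6,-0.0261,-0.0286,-0.0067,100],[-4,-35.3,23.6,-0.0261,-0.0286,-0.0067,100],[-4,-35.3,23.6,-0.0261,-0.0286,-0.0067,100],[-4,-35.3,23.6,-0.0261,-0.0286,-0.0067,100],[-4,-35.3,23.6,-0.0261,-0.0286,-0.0067,100],[-4,-35.3,23.6,-0.0261,-0.0286,-0.0067,100],[-4,-35.3,23.6,-0.0261,-0.0286,-0.0067,100],[-4,-35.3,23.6,-0.0261,-0.0286,-0.0067,100],[-4,-35.3,23.6,-0.0261,-0.0286,-0.0067,100],[0,0,0,0,0,0,100],[0,0,0,0,0,0,100]]]'; python3 -c "
from h import *
st()
d=snap('wrist','w14'); crop(d,190,40,370,220,3.3,'w14c')"
```

```text
time_s: 15.85
eef_pos: [0.5408, 0.3311, 0.2489]
orientation: [0.822, 1.967, -0.477]
contact_force: [-0.1, 0.7, 0.7]
gripper_width: 0.0955
time_s: 17.85
eef_pos: [0.5579, -0.4232, 0.1883]
orientation: [0.251, 1.554, -0.244]
contact_force: [-0.3, 0.8, -0.5]
gripper_width: 0.0952
t 17.85 q [-0.728  0.233  1.53   0.005  1.378 -1.984] p [ 0.5579 -0.4232  0.1883] x [ 0.003  0.004 -1.   ] y [0.31  0.951 0.005] F [-0.3  0.8 -0.5] w 0.0952
```

View pics/w14c.png

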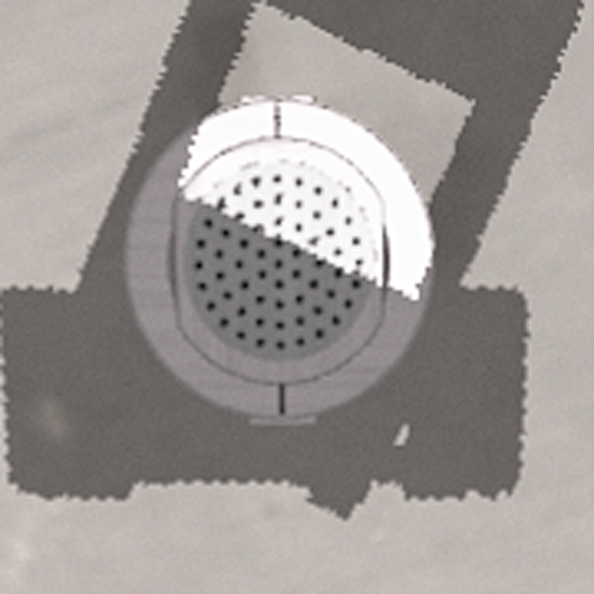

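View pics/w14.png

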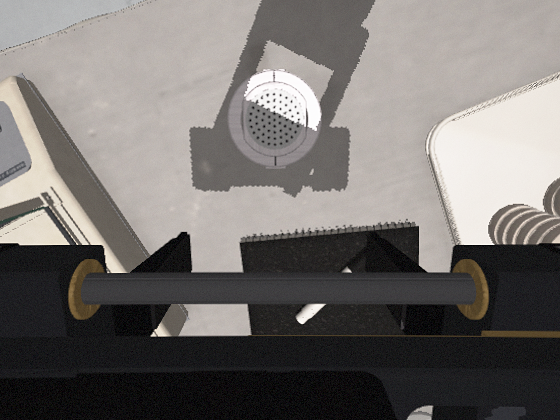

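```bash
python3 - <<'E'
from h import *
d=load("w14");px=lambda x,y:(190+x/3.3-.35,40+y/3.3-.35)
a=onz(d,*px(277.5,120),.047);b=onz(d,*px(282,398),.047); v=b-a
print("az x",np.degrees(np.arctan2(v[1],v[0])),"mid",(a+b)/2,np.linalg.norm(v))
print("top",onz(d,*px(281.5,260),.069))
sh=[onz(d,*px(x,y),.047) for x,y in ((126,258),(433,258),(280,99),(280,416))]
print("shoulder",np.mean(sh[:2],0),np.mean(sh[2:],0),np.linalg.norm(sh[0]-sh[1]),np.linalg.norm(sh[2]-sh[3]))
E
```

```text
az x -17.243117281597158 mid [ 0.48871685 -0.4031936   0.047     ] 0.07874433643091441
top [ 0.48833792 -0.40243457  0.069     ]
shoulder [ 0.48728118 -0.40279186  0.047     ] [ 0.48868198 -0.40312589  0.047     ] 0.0901276177191387 0.08974052002031577
```

```bash
python3 - <<'E'
from h import *
a=np.radians(72.7);Rm=tool([0,0,-1],[np.cos(a),np.sin(a),0]);H=np.array([.4885,-.4029,0])
E=plan(M4(H+[0,0,.075],Rm),5); plan(M4(H+[0,0,.0265],Rm),3,E)
E
```

```text
5 rows of [22.6, -0.6, -14.5, -0.0025, 0.0003, -0.001] deg/row 0.2 mm/row 26.9 enderr mm [-0.3 -0.1  0.2]
3 rows of [16.2, 0.1, 0.1, -0.0, 0.0001, 0.0] deg/row 0.0 mm/row 16.2 enderr mm [0.1 0.1 0.1]
```

```bash
python3 -m inch '[[[22.6,-0.6,-14.5,-0.0025,0,-0.001,100],[22.6,-0.6,-14.5,-0.0025,0,-0.001,100],[22.6,-0.6,-14.5,-0.0025,0,-0.001,100],[22.6,-0.6,-14.5,-0.0025,0,-0.001,100],[22.6,-0.6,-14.5,-0.0025,0,-0.001,100],[0,0,0,0,0,0,100],[0,0,0,0,0,0,100]]]'; python3 - <<'E'
from h import *
a=np.radians(72.7);Rm=tool([0,0,-1],[np.cos(a),np.sin(a),0]);H=np.array([.4885,-.4029,0])
st(); d=snap("wrist","w15")
plan(M4(H+[0,0,.0265],Rm),3)
E
```

```text
time_s: 18.6
eef_pos: [0.4887, -0.4034, 0.0761]
orientation: [0.235, 1.555, -0.238]
contact_force: [0.5, 0.0, 0.5]
gripper_width: 0.095
t 18.6 q [-0.775  0.181  1.787  0.     1.171 -2.044] p [ 0.4887 -0.4034  0.0761] x [ 0.002 -0.002 -1.   ] y [ 0.297  0.955 -0.001] F [0.5 0.  0.5] w 0.095
3 rows of [16.9, 0.4, -0.6, 0.0001, 0.0017, 0.0008] deg/row 0.1 mm/row 16.9 enderr mm [-0.1 -0.   0.1]
```

View pics/w15.png

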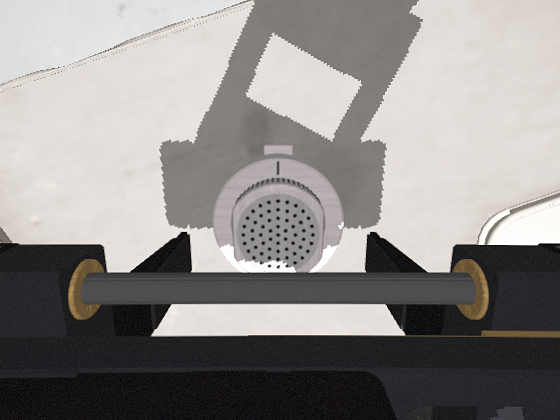

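```bash
python3 -m inch '[[[17,0.3,-0.5,0,0.0015,0.0008,100],[17,0.3,-0.5,0,0.0015,0.0008,100],[15.5,0.2,-0.5,0,0.0015,0.0008,100],[0,0,0,0,0,0,100]]]'; python3 -m inch '[[[0,0,0,0,0,0,45],[0,0,0,0,0,0,45],[0,0,0,0,0,0,45],[0,0,0,0,0,0,45],[0,0,0,0,0,0,45],[0,0,0,0,0,0,45]]]' 55; python3 - <<'E'
from h import *
st(); d=snap("wrist","w16")
E
```

```text
time_s: 19.05
eef_pos: [0.4852, -0.4016, 0.0219]
orientation: [0.242, 1.565, -0.234]
contact_force: [0.4, -0.7, -0.6]
gripper_width: 0.0952
time_s: 19.65
eef_pos: [0.4874, -0.4037, 0.0268]
orientation: [0.238, 1.558, -0.237]
contact_force: [0.3, 0.7, 0.5]
gripper_width: 0.0577
t 19.65 q [-0.777  0.238  1.812  0.     1.093 -2.045] p [ 0.4874 -0.4037  0.0268] x [-0.001  0.001 -1.   ] y [0.298 0.955 0.001] F [0.3 0.7 0.5] w 0.0577
```

View pics/w16.png

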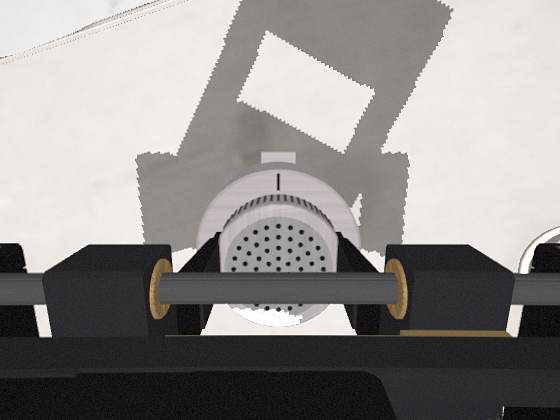

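```bash
python3 - <<'E'
from h import *
d=load("w16");Ti=np.linalg.inv(now());f=lambda P:(Ti[:3,:3]@P+Ti[:3,3]).round(4)
print("shoulder far edge (expect z=-.046+c)",f(onz(d,278,168,.047)))
print("lug outer edge (expect -.052+c)",f(onz(d,278,152,.006)))
print("top near edge: (expect .033+c)",f(onz(d,278,326,.069)), "top far:",f(onz(d,278,204,.069)))
print("flats",f(onz(d,220,260,.069)),f(onz(d,337,260,.069)))
crop(d,190,130,370,350,2.7,"w16c")
E
```

```text
shoulder far edge (expect z=-.046+c) [-0.0202  0.0005 -0.0454]
lug outer edge (expect -.052+c) [ 0.0208  0.0004 -0.0504]
top near edge: (expect .033+c) [-0.0422  0.0005  0.0326] top far: [-0.0422  0.0005 -0.0314]
flats [-0.0422 -0.0276 -0.0035] [-0.0422  0.0291 -0.0035]
```

View pics/w16c.png

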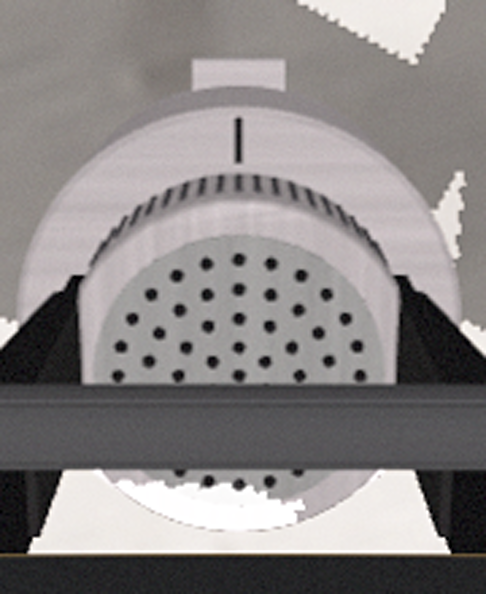

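```bash
cat >> h.py <<'E'
C2=np.array([.4556,.4286,.1598]); HO=np.array([.0268,0,.0008])
def head(h,ang,dx=0,dy=0):
    a=np.radians(ang); y=np.cos(a)*XA+np.sin(a)*YA; Rm=tool(-SZ,y)
    return M4(C2+SZ*h+dx*XA+dy*YA-Rm@HO,Rm)
E
python3 - <<'E'
from h import *
T0=now();U=T0.copy();U[2,3]+=.21
plan(U,6); T=head(.09,30); print(T[:3,3]); plan(T,20,U)
D=np.real(logm(np.linalg.inv(U)@T))
for k in np.linspace(0,1,9):
    A=U@np.real(expm(D*k)); print((A@[.0268,0,0,1])[:3].round(3), A[:3,0].round(2),"lowest",(A@[.0268,0,0,1])[2]-.05*np.sqrt(1-A[2,0]**2))
E
```

```text
6 rows of [-35.0, 0.0, -0.0, 0.0, -0.0, 0.0] deg/row 0.0 mm/row 35.0 enderr mm [ 0.1 -0.2 -0. ]
[0.49582726 0.38709376 0.26129818]
20 rows of [5.8, 37.9, -10.6, -0.0016, 0.0228, 0.0127] deg/row 1.5 mm/row 39.8 enderr mm [-0.3 -0.4  0.9]
[ 0.487 -0.404  0.21 ] [-0.  0. -1.] lowest 0.20993194932157738
[ 0.489 -0.304  0.197] [-0.05  0.05 -1.  ] lowest 0.19356851751156048
[ 0.489 -0.204  0.188] [-0.09  0.09 -0.99] lowest 0.18190874616497954
[ 0.489 -0.103  0.185] [-0.14  0.14 -0.98] lowest 0.17502091850651438
[ 0.489 -0.002  0.186] [-0.18  0.19 -0.97] lowest 0.17295221719101211
[0.488 0.098 0.192] [-0.22  0.23 -0.95] lowest 0.17572919932986078
[0.487 0.198 0.203] [-0.27  0.27 -0.92] lowest 0.18335768464273977
[0.487 0.298 0.218] [-0.31  0.32 -0.9 ] lowest 0.1958227306528018
[0.486 0.397 0.238] [-0.35  0.36 -0.87] lowest 0.21308869650211318
```

```bash
python3 -m inch '[[[-10,0,0,0,0,0,45],[-35,0,0,0,0,0,45],[-45,0,0,0,0,0,45],[-45,0,0,0,0,0,45],[-45,0,0,0,0,0,45],[-30,0,0,0,0,0,45]]]'; python3 -m inch '[[[5.8,37.9,-10.6,-0.0016,0.0228,0.0127,45],[5.8,37.9,-10.6,-0.0016,0.0228,0.0127,45],[5.8,37.9,-10.6,-0.0016,0.0228,0.0127,45],[5.8,37.9,-10.6,-0.0016,0.0228,0.0127,45],[5.8,37.9,-10.6,-0.0016,0.0228,0.0127,45],[5.8,37.9,-10.6,-0.0016,0.0228,0.0127,45],[5.8,37.9,-10.6,-0.0016,0.0228,0.0127,45],[5.8,37.9,-10.6,-0.0016,0.0228,0.0127,45],[5.8,37.9,-10.6,-0.0016,0.0228,0.0127,45],[5.8,37.9,-10.6,-0.0016,0.0228,0.0127,45],[5.8,37.9,-10.6,-0.0016,0.0228,0.0127,45],[5.8,37.9,-10.6,-0.0016,0.0228,0.0127,45],[5.8,37.9,-10.6,-0.0016,0.0228,0.0127,45],[5.8,37.9,-10.6,-0.0016,0.0228,0.0127,45],[5.8,37.9,-10.6,-0.0016,0.0228,0.0127,45],[5.8,37.9,-10.6,-0.0016,0.0228,0.0127,45],[5.8,37.9,-10.6,-0.0016,0.0228,0.0127,45],[5.8,37.9,-10.6,-0.0016,0.0228,0.0127,45],[5.8,37.9,-10.6,-0.0016,0.0228,0.0127,45],[5.8,37.9,-10.6,-0.0016,0.0228,0.0127,45]]]';python3 -m inch '[[[0,0,0,0,0,0,45],[0,0,0,0,0,0,45]]]'; python3 - <<'E'
from h import *
st(); d=snap("wrist","w17"); s=snap("scene","s17"); crop(s,160,70,260,145,8,"s17c")
E=plan(head(.045,30),3);plan(head(.022,30),2,E)
E
```

```text
time_s: 20.3
eef_pos: [0.4879, -0.4045, 0.2408]
orientation: [0.236, 1.556, -0.239]
contact_force: [0.0, 0.2, -2.4]
gripper_width: 0.0575
time_s: 22.3
eef_pos: [0.4952, 0.3877, 0.2619]
orientation: [0.486, 1.96, 0.048]
contact_force: [-0.3, 0.9, -2.1]
gripper_width: 0.0576
time_s: 22.5
eef_pos: [0.4952, 0.3865, 0.2615]
orientation: [0.484, 1.959, 0.048]
contact_force: [0.1, -0.8, -3.4]
gripper_width: 0.0576
t 22.5 q [ 0.345  0.141  1.583  0.471  1.646 -0.977] p [0.4952 0.3865 0.2615] x [-0.351  0.355 -0.867] y [0.312 0.917 0.249] F [ 0.1 -0.8 -3.4] w 0.0576
3 rows of [15.2, 0.5, 0.0, -0.0001, 0.0001, 0.0003] deg/row 0.0 mm/row 15.2 enderr mm [-0.1  0.1 -0.1]
2 rows of [11.4, -0.0, 0.1, 0.0, -0.0, -0.0] deg/row 0.0 mm/row 11.4 enderr mm [ 0.1 -0.   0. ]
```

View pics/w17.png

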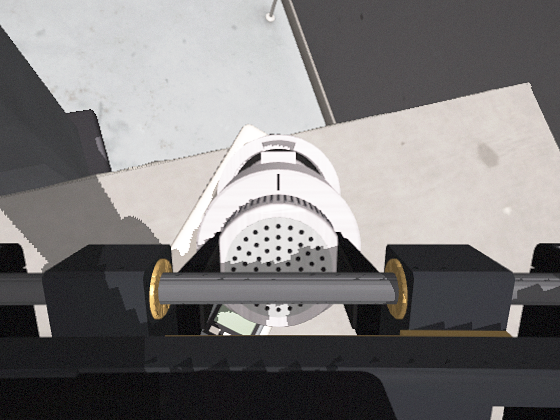

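View pics/s17c.png

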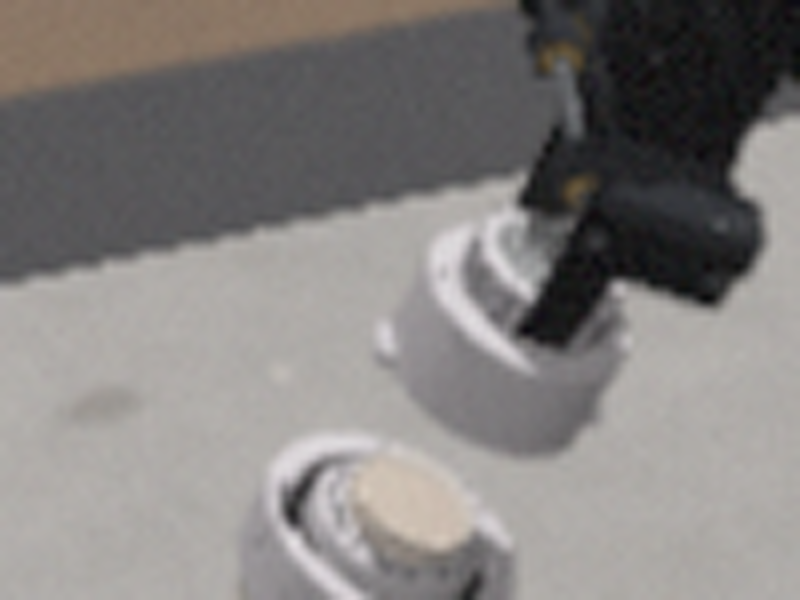

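```bash
python3 -m inch '[[[15.2,0.5,0,0,0,0,45],[15.2,0.5,0,0,0,0,45],[15.2,0.5,0,0,0,0,45],[14,0,0,0,0,0,45],[10,0,0,0,0,0,45],[0,0,0,0,0,0,45],[0,0,0,0,0,0,45]]]'; python3 - <<'E'
from h import *
st(); d=snap("wrist","w18"); crop(d,170,100,390,260,3.5,"w18c")
T=now();P=(T@np.r_[HO,1])[:3]-C2; print("head h %.4f xa %.4f ya %.4f"%(P@SZ,P@XA,P@YA))
def pr(r,a,h): a=np.radians(a);return proj(d,C2+SZ*h+r*(np.cos(a)*XA+np.sin(a)*YA)).round(1)
print("collar outer at 120:",pr(.06,120,-.008),"at 60",pr(.06,60,-.008),"at 180",pr(.06,180,-.008))
print("slot edges outer r53.5",pr(.0535,137,-.008),pr(.0535,103,-.008))
E
```

```text
time_s: 23.3
eef_pos: [0.4715, 0.4129, 0.202]
orientation: [0.486, 1.959, 0.048]
contact_force: [-0.0, -0.1, -2.2]
gripper_width: 0.0575
t 23.3 q [ 0.394  0.155  1.669  0.483  1.535 -0.978] p [0.4715 0.4129 0.202 ] x [-0.351  0.357 -0.866] y [0.313 0.916 0.25 ] F [-0.  -0.1 -2.2] w 0.0575
head h 0.0216 xa 0.0012 ya 0.0011
collar outer at 120: [276.4 136.1] at 60 [345.5 176.9] at 180 [207.3 176.8]
slot edges outer r53.5 [255.2 148.4] [297.6 148.4]
```

View pics/w18c.png

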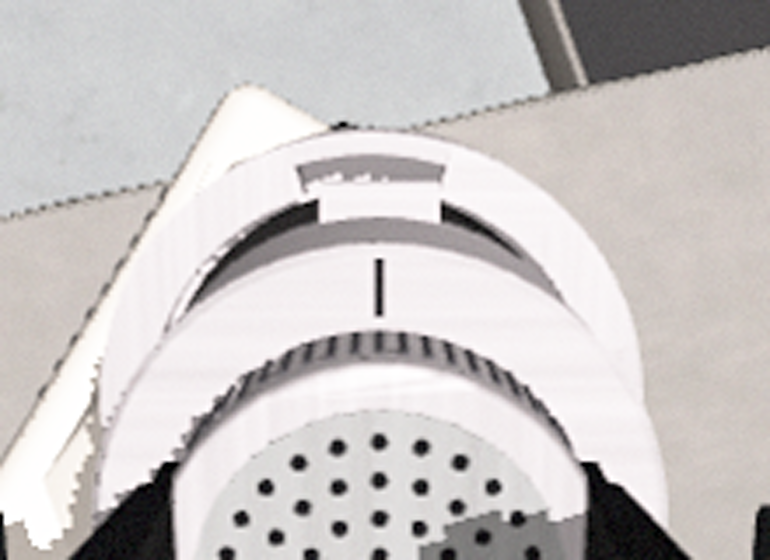

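```bash
python3 -m inch '[[[5,-1.6,0.3,0,0,0,45],[8,0,0,0,0,0,45],[8,0,0,0,0,0,45],[4,0,0,0,0,0,45],[0,0,0,0,0,0,45],[0,0,0,0,0,0,45]]]'; python3 - <<'E'
from h import *
st(); d=snap("wrist","w19"); crop(d,170,100,390,260,3.5,"w19c")
T=now();P=(T@np.r_[HO,1])[:3]-C2; print("head h %.4f xa %.4f ya %.4f"%(P@SZ,P@XA,P@YA))
E
```

```text
time_s: 23.95
eef_pos: [0.4625, 0.4202, 0.1797]
orientation: [0.486, 1.96, 0.048]
contact_force: [-0.4, 0.5, -2.6]
gripper_width: 0.0573
t 23.95 q [ 0.41   0.162  1.699  0.487  1.494 -0.982] p [0.4625 0.4202 0.1797] x [-0.351  0.357 -0.866] y [0.314 0.916 0.25 ] F [-0.4  0.5 -2.6] w 0.0573
head h -0.0038 xa -0.0003 ya -0.0001
```

View pics/w19c.png

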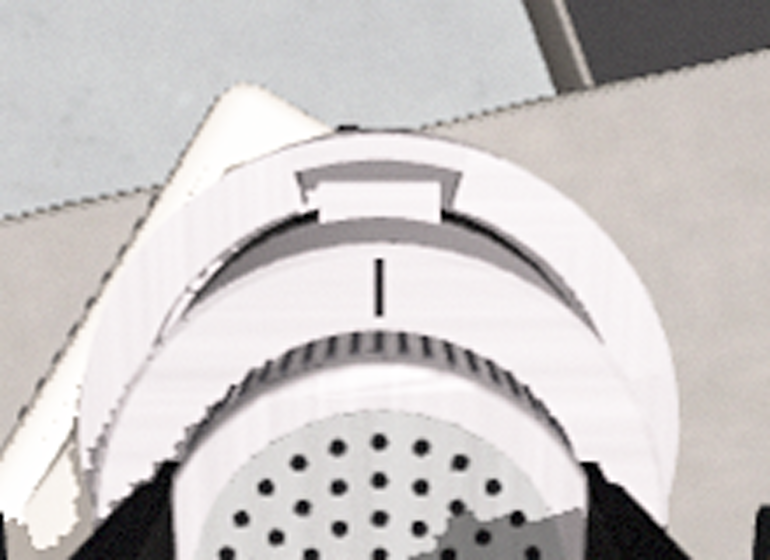

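```bash
python3 -m inch '[[[3,0,0,0,0,0,45],[3,0,0,0,0,0,45],[0,0,0,0,0,0,45]]]'; python3 -m inch '[[[2,0,0,0,0,0,45],[2,0,0,0,0,0,45],[0,0,0,0,0,0,45]]]'; python3 - <<'E'
from h import *
st(); d=snap("wrist","w20"); crop(d,170,100,390,260,3.5,"w20c")
T=now();P=(T@np.r_[HO,1])[:3]-C2; print("head h %.4f xa %.4f ya %.4f"%(P@SZ,P@XA,P@YA))
E
```

```text
time_s: 24.3
eef_pos: [0.4602, 0.4223, 0.1742]
orientation: [0.486, 1.96, 0.048]
contact_force: [-0.4, 0.2, -2.6]
gripper_width: 0.0574
time_s: 24.6
eef_pos: [0.4591, 0.4238, 0.171]
orientation: [0.487, 1.959, 0.048]
contact_force: [1.3, 0.2, -1.4]
gripper_width: 0.0577
t 24.6 q [ 0.417  0.166  1.71   0.49   1.478 -0.983] p [0.4591 0.4238 0.171 ] x [-0.35   0.357 -0.866] y [0.314 0.916 0.251] F [ 1.3  0.2 -1.4] w 0.0577
head h -0.0139 xa -0.0004 ya -0.0001
```

View pics/w20c.png

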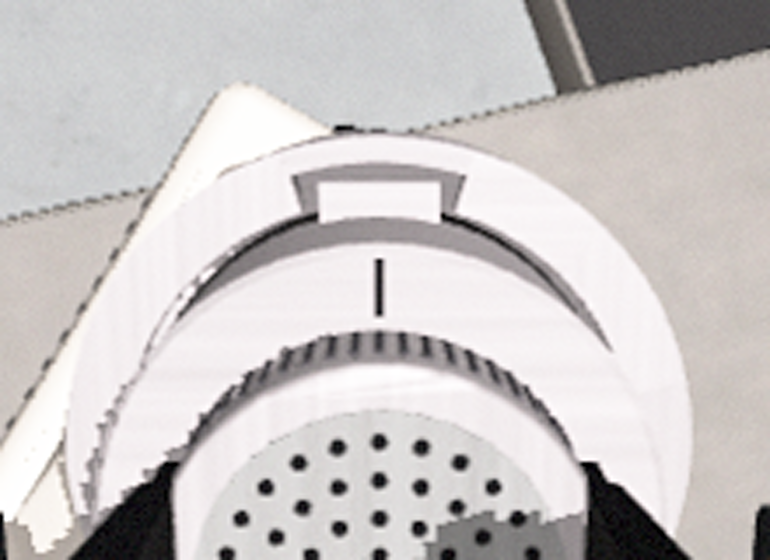

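```bash
python3 -m inch '[[[2,0,0,0,0,0,45],[2,0,0,0,0,0,45],[2,0,0,0,0,0,45],[1,0,0,0,0,0,45],[0,0,0,0,0,0,45]]]' 60; python3 - <<'E'
from h import *
st(); 
T=now();P=(T@np.r_[HO,1])[:3]-C2; print("head h %.4f xa %.4f ya %.4f"%(P@SZ,P@XA,P@YA), "Fz",monitor.get_obs()["contact_force"]@SZ)
E
```

```text
time_s: 25.15
eef_pos: [0.4571, 0.4261, 0.1657]
orientation: [0.487, 1.958, 0.049]
contact_force: [0.4, -3.7, 2.9]
gripper_width: 0.0577
t 25.15 q [ 0.422  0.169  1.716  0.491  1.467 -0.984] p [0.4571 0.4261 0.1657] x [-0.35   0.357 -0.866] y [0.314 0.916 0.251] F [ 0.4 -3.7  2.9] w 0.0577
head h -0.0203 xa -0.0003 ya -0.0002 Fz 3.913885945550107
```

```bash
python3 -m inch '[[[1.5,0,0,0,0,0,45],[1,0,0,0,0,0,45],[0,0,0,0,0,0,45]]]'; python3 -m inch '[[[1,0,0,0,0,0,45],[0.5,0,0,0,0,0,45],[0,0,0,0,0,0,45]]]'; python3 - <<'E'
from h import *
st(); 
T=now();P=(T@np.r_[HO,1])[:3]-C2; print("head h %.4f xa %.4f ya %.4f"%(P@SZ,P@XA,P@YA), "Fz",monitor.get_obs()["contact_force"]@SZ)
E
```

```text
time_s: 25.45
eef_pos: [0.4562, 0.427, 0.1635]
orientation: [0.487, 1.958, 0.049]
contact_force: [1.4, -3.8, 5.0]
gripper_width: 0.0577
time_s: 25.75
eef_pos: [0.4562, 0.4271, 0.1634]
orientation: [0.486, 1.957, 0.049]
contact_force: [1.9, -8.5, 8.9]
gripper_width: 0.0573
t 25.75 q [ 0.424  0.17   1.719  0.491  1.462 -0.984] p [0.4562 0.4271 0.1634] x [-0.349  0.357 -0.867] y [0.313 0.916 0.251] F [ 1.9 -8.5  8.9] w 0.0573
head h -0.0229 xa -0.0002 ya -0.0003 Fz 11.388206519139368
```

```bash
python3 -m inch '[[[0,0.08,0,0.1,0,0,45],[0,0.08,0,0.1,0,0,45],[0,0,0,0,0,0,45]]]'; python3 - <<'E'
from h import *
st(); 
T=now();P=(T@np.r_[HO,1])[:3]-C2; y=T[:3,1];o=monitor.get_obs();print("head h %.4f xa %.4f ya %.4f"%(P@SZ,P@XA,P@YA), "ang",np.degrees(np.arctan2(y@YA,y@XA)),"Fz",o["contact_force"]@SZ,"Tz",o["wrist_torque"]@SZ)
E
```

```text
time_s: 26.05
eef_pos: [0.4569, 0.4277, 0.1635]
orientation: [0.619, 1.97, -0.149]
contact_force: [4.1, -5.8, 7.4]
gripper_width: 0.0575
t 26.05 q [ 0.424  0.17   1.718  0.491  1.461 -0.782] p [0.4569 0.4277 0.1635] x [-0.347  0.358 -0.867] y [0.484 0.86  0.161] F [ 4.1 -5.8  7.4] w 0.0575
head h -0.0228 xa 0.0007 ya -0.0003 ang 18.52780276339958 Fz 9.947500948438147 Tz -0.17342930618407762
```

```bash
python3 -m inch '[[[0,0.08,0,0.1,0,0,45],[0,0.08,0,0.1,0,0,45],[0,0.08,0,0.1,0,0,45],[0,0.08,0,0.1,0,0,45],[0,0,0,0,0,0,45]]]'; cat > q.py <<'E'
from h import *
st(); 
T=now();P=(T@np.r_[HO,1])[:3]-C2; y=T[:3,1];o=monitor.get_obs();print("head h %.4f xa %.4f ya %.4f"%(P@SZ,P@XA,P@YA), "ang",np.degrees(np.arctan2(y@YA,y@XA)),"Fz",o["contact_force"]@SZ,"Tz",o["wrist_torque"]@SZ)
E
python3 q.py; python3 -m inch '[[[0,0.08,0,0.1,0,0,45],[0,0.08,0,0.1,0,0,45],[0,0,0,0.1,0,0,45],[0,0,0,0,0,0,45]]]'; python3 q.py
```

```text
time_s: 26.55
eef_pos: [0.4572, 0.4281, 0.1635]
orientation: [0.875, 1.954, -0.552]
contact_force: [3.9, -5.9, 8.5]
gripper_width: 0.0576
t 26.55 q [ 0.424  0.171  1.717  0.491  1.46  -0.382] p [0.4572 0.4281 0.1635] x [-0.347  0.358 -0.867] y [ 0.759  0.65  -0.035] F [ 3.9 -5.9  8.5] w 0.0576
head h -0.0228 xa 0.0008 ya -0.0003 ang -4.389564931378429 Fz 10.814875344925237 Tz -0.14116852570735766
time_s: 26.95
eef_pos: [0.4573, 0.4282, 0.1636]
orientation: [1.059, 1.899, -0.861]
contact_force: [5.5, -5.9, 8.8]
gripper_width: 0.0575
t 26.95 q [ 0.425  0.171  1.717  0.492  1.46  -0.082] p [0.4573 0.4282 0.1636] x [-0.347  0.358 -0.867] y [ 0.888  0.423 -0.181] F [ 5.5 -5.9  8.8] w 0.0575
head h -0.0228 xa 0.0007 ya -0.0002 ang -21.57856757859732 Fz 11.583374329395141 Tz -0.20168777127475004
```

```bash
python3 -m inch '[[[0,0.05,0,0.08,0,0,45],[0,0,0,0.05,0,0,45],[0,0,0,0,0,0,45]]]'; python3 q.py;  python3 -m inch '[[[0,0,0,0.03,0,0,45],[0,0,0,0,0,0,45]]]'; python3 q.py
```

```text
time_s: 27.25
eef_pos: [0.4573, 0.4282, 0.1636]
orientation: [1.135, 1.864, -0.994]
contact_force: [4.3, -5.8, 7.4]
gripper_width: 0.0574
t 27.25 q [0.425 0.171 1.717 0.492 1.46  0.047] p [0.4573 0.4282 0.1636] x [-0.347  0.358 -0.867] y [ 0.919  0.313 -0.239] F [ 4.3 -5.8  7.4] w 0.0574
head h -0.0228 xa 0.0007 ya -0.0002 ang -28.965311140108447 Fz 10.045489507126696 Tz -0.09264595393987866
time_s: 27.45
eef_pos: [0.4573, 0.4282, 0.1635]
orientation: [1.152, 1.855, -1.025]
contact_force: [5.0, -6.3, 7.1]
gripper_width: 0.0578
t 27.45 q [0.425 0.171 1.717 0.492 1.461 0.077] p [0.4573 0.4282 0.1635] x [-0.347  0.358 -0.867] y [ 0.924  0.287 -0.252] F [ 5.  -6.3  7.1] w 0.0578
head h -0.0228 xa 0.0006 ya -0.0002 ang -30.65139916072472 Fz 10.185341697476202 Tz -0.044110279859545694
```

```bash
python3 -m inch '[[[0,0,0,0.03,0,0,45],[0,0,0,0,0,0,45]]]'; python3 q.py;  python3 -m inch '[[[0,0,0,0.02,0,0,45],[0,0,0,0,0,0,45]]]'; python3 q.py
```

```text
time_s: 27.65
eef_pos: [0.4569, 0.4282, 0.1637]
orientation: [1.167, 1.847, -1.054]
contact_force: [2.9, -6.8, 8.3]
gripper_width: 0.0576
t 27.65 q [0.425 0.171 1.717 0.492 1.462 0.105] p [0.4569 0.4282 0.1637] x [-0.348  0.357 -0.867] y [ 0.928  0.263 -0.264] F [ 2.9 -6.8  8.3] w 0.0576
head h -0.0228 xa 0.0002 ya 0.0002 ang -32.22411194945724 Fz 10.64342375617624 Tz 0.8468743438411741
time_s: 27.85
eef_pos: [0.4569, 0.4281, 0.1637]
orientation: [1.176, 1.841, -1.07]
contact_force: [2.2, -7.6, 7.6]
gripper_width: 0.0574
t 27.85 q [0.425 0.171 1.717 0.491 1.461 0.121] p [0.4569 0.4281 0.1637] x [-0.348  0.357 -0.867] y [ 0.93   0.249 -0.271] F [ 2.2 -7.6  7.6] w 0.0574
head h -0.0228 xa 0.0002 ya 0.0002 ang -33.11663322344611 Fz 10.073159720393546 Tz 2.194608365610407
```

```bash
python3 -m inch '[[[0,0,0,-0.025,0,0,45],[-1.5,0,0,0,0,0,45],[-1.5,0,0,0,0,0,45],[-1.5,0,0,0,0,0,45],[0,0,0,0,0,0,45]]]'; python3 q.py;  python3 -m inch '[[[-1,0,0,0,0,0,45],[0,0,0,0,0,0,45]]]'; python3 q.py
```

```text
time_s: 28.35
eef_pos: [0.4575, 0.4273, 0.1654]
orientation: [1.166, 1.849, -1.052]
contact_force: [2.4, 3.2, -1.3]
gripper_width: 0.0577
t 28.35 q [0.423 0.171 1.715 0.492 1.466 0.102] p [0.4575 0.4273 0.1654] x [-0.35   0.358 -0.866] y [ 0.927  0.265 -0.265] F [ 2.4  3.2 -1.3] w 0.0577
head h -0.0208 xa 0.0001 ya 0.0002 ang -32.100377901318005 Fz -1.4066887352090285 Tz 0.4704937869948046
time_s: 28.55
eef_pos: [0.4578, 0.4268, 0.1663]
orientation: [1.165, 1.849, -1.052]
contact_force: [2.6, 4.7, -1.7]
gripper_width: 0.0577
t 28.55 q [0.422 0.17  1.714 0.492 1.468 0.102] p [0.4578 0.4268 0.1663] x [-0.35   0.358 -0.866] y [ 0.927  0.265 -0.265] F [ 2.6  4.7 -1.7] w 0.0577
head h -0.0198 xa -0.0000 ya 0.0001 ang -32.10934280971973 Fz -2.2551244683930842 Tz 0.4958276573051968
```

```bash
python3 -m inch '[[[-1,0,0,0,0,0,45],[0,0,0,0,0,0,45]]]'; python3 q.py;  python3 -m inch '[[[-0.7,0,0,0,0,0,45],[0,0,0,0,0,0,45]]]'; python3 q.py
```

```text
time_s: 28.75
eef_pos: [0.4581, 0.4264, 0.167]
orientation: [1.165, 1.849, -1.052]
contact_force: [3.1, 5.1, -2.6]
gripper_width: 0.0576
t 28.75 q [0.421 0.17  1.713 0.491 1.469 0.102] p [0.4581 0.4264 0.167 ] x [-0.35   0.358 -0.866] y [ 0.927  0.265 -0.265] F [ 3.1  5.1 -2.6] w 0.0576
head h -0.0189 xa -0.0001 ya 0.0000 ang -32.116674930410404 Fz -3.0177322778592464 Tz 0.5743244091497255
time_s: 28.95
eef_pos: [0.4583, 0.4262, 0.1674]
orientation: [1.165, 1.849, -1.052]
contact_force: [3.3, 5.0, -3.0]
gripper_width: 0.0577
t 28.95 q [0.421 0.17  1.712 0.491 1.47  0.102] p [0.4583 0.4262 0.1674] x [-0.35   0.358 -0.866] y [ 0.927  0.265 -0.265] F [ 3.3  5.  -3. ] w 0.0577
head h -0.0184 xa -0.0001 ya 0.0000 ang -32.12031375054688 Fz -3.236309200025944 Tz 0.5603836254779978
```

```bash
python3 -m inch '[[[-0.2,0,0,-0.04,0,0,45],[0,0,0,-0.03,0,0,45],[0,0,0,0,0,0,45]]]'; python3 q.py
```

```text
time_s: 29.25
eef_pos: [0.4575, 0.4251, 0.1673]
orientation: [1.122, 1.872, -0.983]
contact_force: [-0.1, 0.7, -3.3]
gripper_width: 0.0576
t 29.25 q [0.42  0.17  1.713 0.49  1.473 0.032] p [0.4575 0.4251 0.1673] x [-0.352  0.356 -0.866] y [ 0.915  0.327 -0.238] F [-0.1  0.7 -3.3] w 0.0576
head h -0.0184 xa -0.0015 ya -0.0002 ang -28.169275756069485 Fz -3.2175143981620726 Tz 0.02992252782214129
```

```bash
python3 -m inch '[[[0,0,0,-0.03,0,0,45],[0,0,0,0,0,0,45]]]'; python3 q.py; python3 -m inch '[[[0,0,0,-0.02,0,0,45],[0,0,0,0,0,0,45]]]'; python3 q.py
```

```text
time_s: 29.45
eef_pos: [0.4581, 0.4255, 0.1672]
orientation: [1.106, 1.88, -0.951]
contact_force: [1.0, 3.5, -5.9]
gripper_width: 0.0575
t 29.45 q [0.42  0.17  1.713 0.491 1.471 0.002] p [0.4581 0.4255 0.1672] x [-0.351  0.357 -0.866] y [ 0.909  0.353 -0.223] F [ 1.   3.5 -5.9] w 0.0575
head h -0.0184 xa -0.0007 ya -0.0004 ang -26.441782995500102 Fz -5.996870711798644 Tz -0.31964909216032217
time_s: 29.65
eef_pos: [0.4583, 0.4256, 0.1673]
orientation: [1.096, 1.885, -0.932]
contact_force: [0.8, 5.2, -5.9]
gripper_width: 0.0577
t 29.65 q [ 0.42   0.17   1.713  0.491  1.471 -0.016] p [0.4583 0.4256 0.1673] x [-0.35   0.357 -0.866] y [ 0.905  0.368 -0.214] F [ 0.8  5.2 -5.9] w 0.0577
head h -0.0184 xa -0.0005 ya -0.0004 ang -25.41448487457687 Fz -6.743402647415762 Tz -1.4403862011535493
```

```bash
python3 -m inch '[[[0.2,0,0,0.07,0,0,45],[0,0,0,0,0,0,45],[0,0,0,0,0,0,80],[0,0,0,0,0,0,100],[0,0,0,0,0,0,100],[0,0,0,0,0,0,100],[-20,0,0,0,0,0,100],[-35,0,0,0,0,0,100],[-40,0,10,0,0,0,100],[-20,0,35,0,0,0,100],[0,0,0,0,0,0,100],[0,0,0,0,0,0,100]]]'; python3 - <<'E'
from h import *
st(); d=snap("wrist","w21"); s=snap("scene","s21"); crop(s,160,90,270,180,7,"s21c")
E
```

```text
time_s: 30.85
eef_pos: [0.507, 0.3444, 0.2481]
orientation: [1.137, 1.865, -1.002]
contact_force: [-0.1, 0.9, -0.2]
gripper_width: 0.095
t 30.85 q [ 0.277  0.136  1.612  0.457  1.653 -0.01 ] p [0.507  0.3444 0.2481] x [-0.35   0.358 -0.866] y [ 0.919  0.308 -0.244] F [-0.1  0.9 -0.2] w 0.095
```

View pics/w21.png

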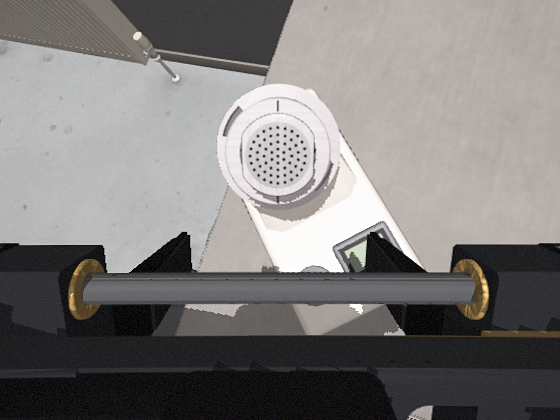

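View pics/s21c.png

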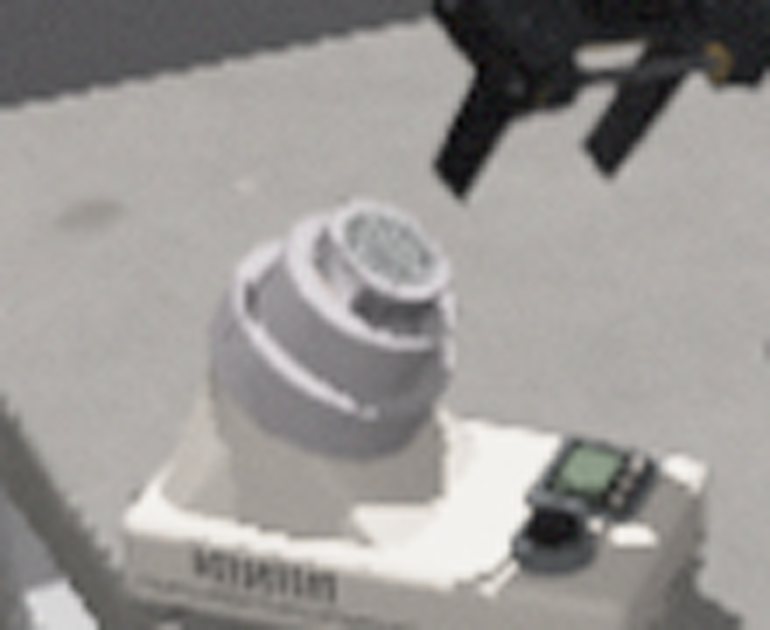

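```bash
python3 - <<'E'
from h import *
B=np.array([.511,.310,.08]);Rm=tool([0,0,-1],XA)
P=look(B,Rm,278,150,.27);print(P)
plan(M4(P,Rm),8)
E
```

```text
[0.54423744 0.27584424 0.15678673]
8 rows of [8.3, 1.2, 12.9, -0.0623, -0.0641, 0.0168] deg/row 5.2 mm/row 15.4 enderr mm [ 0.1  0.1 -0.4]
```

```bash
python3 -m inch '[[[8.3,1.2,12.9,-0.0623,-0.0641,0.0168,0],[8.3,1.2,12.9,-0.0623,-0.0641,0.0168,0],[8.3,1.2,12.9,-0.0623,-0.0641,0.0168,0],[8.3,1.2,12.9,-0.0623,-0.0641,0.0168,0],[8.3,1.2,12.9,-0.0623,-0.0641,0.0168,0],[8.3,1.2,12.9,-0.0623,-0.0641,0.0168,0],[8.3,1.2,12.9,-0.0623,-0.0641,0.0168,0],[8.3,1.2,12.9,-0.0623,-0.0641,0.0168,0],[0,0,0,0,0,0,0],[0,0,0,0,0,0,0]]]' 20; python3 - <<'E'
from h import *
st(); d=snap("wrist","w22")
E
```

```text
time_s: 31.95
eef_pos: [0.544, 0.2765, 0.1566]
orientation: [0.621, 1.481, -0.621]
contact_force: [0.2, -0.1, 0.9]
gripper_width: 0.0205
t 31.95 q [ 3.820e-01  6.100e-02  1.776e+00  1.000e-03  1.305e+00 -3.950e-01] p [0.544  0.2765 0.1566] x [-0.001  0.    -1.   ] y [ 0.714  0.701 -0.001] F [ 0.2 -0.1  0.9] w 0.0205
```

View pics/w22.png

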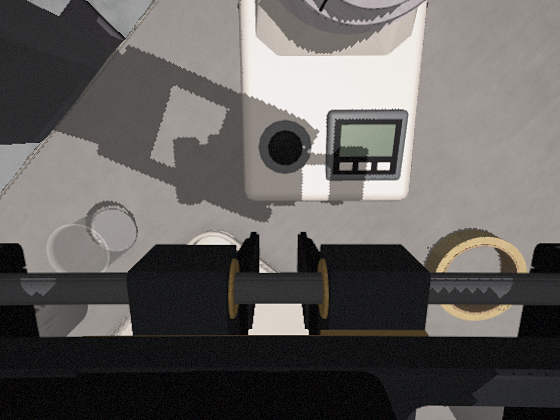

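```bash
python3 - <<'E'
from h import *
d=load("w22"); g=cv2.cvtColor(d["color"],cv2.COLOR_BGR2GRAY); m=((g<45)*255).astype(np.uint8); m[:115]=0;m[185:]=0;m[:,:250]=0;m[:,318:]=0
c=max(cv2.findContours(m,0,1)[0],key=cv2.contourArea);e=cv2.minEnclosingCircle(c);print(e,cv2.fitEllipse(c))
B=onz(d,*cv2.fitEllipse(c)[0],.08);print(B)
Rm=tool([0,0,-1],XA)
E=plan(M4([B[0],B[1],.075],Rm),4); plan(M4([B[0],B[1],.060],Rm),2,E)
crop(d,240,100,330,190,6,"w22c")
E
```

```text
((284.8807067871094, 147.39700317382812), 17.419374465942383) ((284.833740234375, 147.49136352539062), (33.156272888183594, 33.883365631103516), 6.244402885437012)
[0.5131112  0.31606982 0.08      ]
4 rows of [20.6, 1.3, -12.6, -0.0002, -0.0001, -0.0001] deg/row 0.0 mm/row 24.2 enderr mm [-0.1 -0.1 -0.2]
2 rows of [7.4, 0.1, 0.0, -0.0, -0.0001, -0.0] deg/row 0.0 mm/row 7.4 enderr mm [0.  0.1 0. ]
```

View pics/w22c.png

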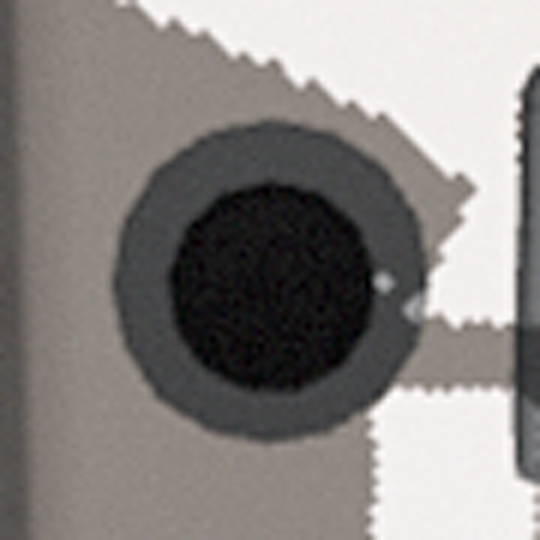

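```bash
python3 -m inch '[[[20.6,1.2,-12.5,0,0,0,0],[20.6,1.2,-12.5,0,0,0,0],[20.6,1.2,-12.5,0,0,0,0],[20.6,1.2,-12.5,0,0,0,0],[0,0,0,0,0,0,0],[0,0,0,0,0,0,0]]]'; python3 - <<'E'
from h import *
st(); d=snap("wrist","w23"); s=snap("scene","s23"); crop(s,200,110,270,170,10,"s23c")
for q in [(-.0232,0,0)]: print(proj(d,(now()@np.r_[q,1])[:3]),"btn",proj(d,[.513,.3155,.08]))
E
```

```text
time_s: 32.6
eef_pos: [0.5139, 0.3147, 0.0751]
orientation: [0.621, 1.479, -0.621]
contact_force: [0.3, -0.2, 0.4]
gripper_width: 0.0005
t 32.6 q [ 4.610e-01  1.190e-01  1.859e+00 -1.000e-03  1.163e+00 -3.150e-01] p [0.5139 0.3147 0.0751] x [ 0.001 -0.    -1.   ] y [0.714 0.7   0.001] F [ 0.3 -0.2  0.4] w 0.0005
[278.89021927 254.82070604] btn [277.33492136 239.26473217]
```

View pics/w23.png

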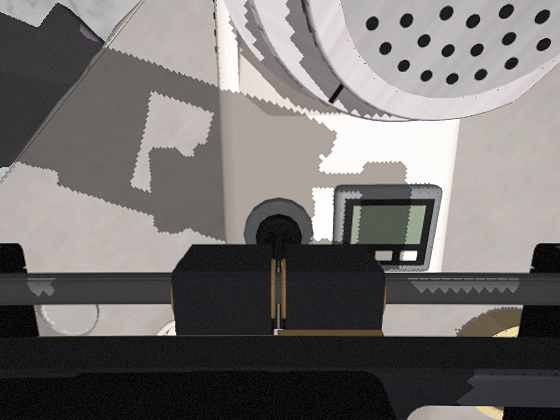

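View pics/s23c.png

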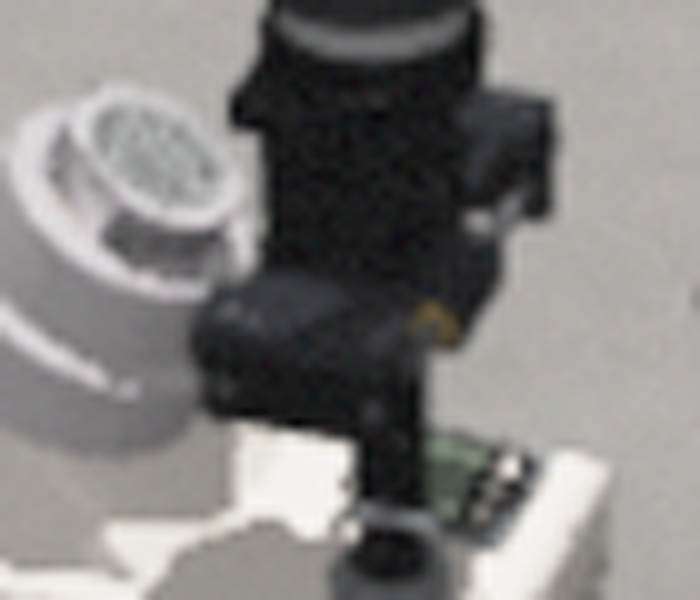

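```bash
python3 -m inch '[[[8,-0.8,0,0,0,0,0],[6,0,0,0,0,0,0],[0,0,0,0,0,0,0]]]';python3 -m inch '[[[2,0,0,0,0,0,0],[0,0,0,0,0,0,0]]]';python3 -m inch '[[[2,0,0,0,0,0,0],[0,0,0,0,0,0,0]]]'; python3 -m inch '[[[2,0,0,0,0,0,0],[0,0,0,0,0,0,0]]]'
```

```text
time_s: 33.0
eef_pos: [0.5129, 0.3135, 0.0599]
orientation: [0.621, 1.479, -0.622]
contact_force: [0.3, -1.0, 1.2]
gripper_width: 0.0002
time_s: 33.2
eef_pos: [0.5131, 0.3137, 0.0587]
orientation: [0.621, 1.479, -0.621]
contact_force: [-0.5, -0.8, 2.5]
gripper_width: 0.0005
time_s: 33.4
eef_pos: [0.5132, 0.3139, 0.0568]
orientation: [0.621, 1.478, -0.621]
contact_force: [0.0, -1.7, 3.6]
gripper_width: 0.0003
time_s: 33.6
eef_pos: [0.5133, 0.314, 0.0548]
orientation: [0.622, 1.478, -0.621]
contact_force: [-0.3, -1.9, 5.1]
gripper_width: 0.0
```

```bash
python3 -m inch '[[[1,0,0,0,0,0,0],[0.7,0,0,0,0,0,0],[0,0,0,0,0,0,0]]]';python3 -m inch '[[[0.7,0,0,0,0,0,0],[0,0,0,0,0,0,0],[0,0,0,0,0,0,0]]]'; python3 - <<'E'
from h import *
st(); s=snap("scene","s24"); crop(s,200,110,270,170,10,"s24c")
E
```

```text
time_s: 33.9
eef_pos: [0.5133, 0.314, 0.0545]
orientation: [0.621, 1.479, -0.621]
contact_force: [-3.6, -4.1, 10.1]
gripper_width: 0.0002
time_s: 34.2
eef_pos: [0.5134, 0.314, 0.0544]
orientation: [0.621, 1.479, -0.621]
contact_force: [-4.5, -4.2, 13.7]
gripper_width: 0.0005
t 34.2 q [ 4.600e-01  1.400e-01  1.873e+00 -1.000e-03  1.127e+00 -3.150e-01] p [0.5134 0.314  0.0544] x [ 0.001 -0.    -1.   ] y [0.714 0.701 0.001] F [-4.5 -4.2 13.7] w 0.0005
```

View pics/s24c.png

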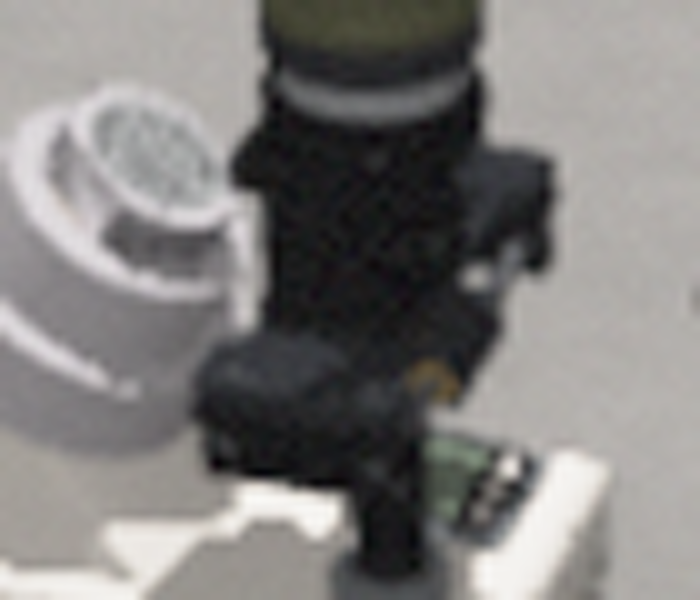

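```bash
for r in 1.5 1.5 1.5 1.5 1 1; do :; done; python3 -m inch '[[[-2,0,0,0,0,0,0],[0,0,0,0,0,0,0],[0,0,0,0,0,0,0]]]'; python3 -m inch '[[[-2,0,0,0,0,0,0],[0,0,0,0,0,0,0]]]';python3 -m inch '[[[-2,0,0,0,0,0,0],[0,0,0,0,0,0,0]]]';python3 -m inch '[[[-2,0,0,0,0,0,0],[0,0,0,0,0,0,0]]]'; python3 -m inch '[[[-1,0,0,0,0,0,0],[0,0,0,0,0,0,0]]]';python3 -m inch '[[[-1,0,0,0,0,0,0],[0,0,0,0,0,0,0]]]'
```

```text
time_s: 34.55
eef_pos: [0.5133, 0.314, 0.0545]
orientation: [0.622, 1.478, -0.621]
contact_force: [-0.7, -2.6, 6.3]
gripper_width: 0.0006
time_s: 34.75
eef_pos: [0.5133, 0.314, 0.0564]
orientation: [0.622, 1.478, -0.621]
contact_force: [1.8, -0.7, 3.7]
gripper_width: -0.0001
time_s: 34.95
eef_pos: [0.5132, 0.314, 0.0583]
orientation: [0.622, 1.479, -0.621]
contact_force: [1.4, -1.2, 3.4]
gripper_width: 0.0002
time_s: 35.15
eef_pos: [0.5128, 0.3141, 0.0601]
orientation: [0.621, 1.479, -0.621]
contact_force: [1.4, 0.5, 1.5]
gripper_width: 0.0004
time_s: 35.35
eef_pos: [0.5122, 0.3139, 0.0606]
orientation: [0.621, 1.481, -0.622]
contact_force: [0.3, 0.7, 1.3]
gripper_width: 0.0007
time_s: 35.55
eef_pos: [0.5124, 0.3139, 0.0617]
orientation: [0.621, 1.48, -0.622]
contact_force: [-0.2, 0.5, 0.5]
gripper_width: 0.0004
```

```bash
python3 -m inch '[[[-30,0,0,0,0,0,0],[-40,0,0,0,0,0,0],[-20,0,25,0,0,0,0],[-10,0,30,0,0,0,0],[0,0,0,0,0,0,0],[0,0,0,0,0,0,0]]]'; python3 - <<'E'
from h import *
st(); d=snap("wrist","w25"); s=snap("scene","s25"); t=snap("top","t25"); crop(s,160,90,290,190,6,"s25c")
a=load("s0")
df=cv2.absdiff(a["color"],s["color"]).max(2); print("bottle/beaker region diff (max,mean):",df[190:250,235:285].max(),df[190:250,235:285].mean())
E
```

```text
time_s: 36.15
eef_pos: [0.5513, 0.2744, 0.1619]
orientation: [0.622, 1.48, -0.622]
contact_force: [-0.2, 0.5, -0.1]
gripper_width: 0.0002
t 36.15 q [ 0.375  0.069  1.759 -0.     1.314 -0.4  ] p [0.5513 0.2744 0.1619] x [ 0. -0. -1.] y [0.715 0.7   0.   ] F [-0.2  0.5 -0.1] w 0.0002
bottle/beaker region diff (max,mean): 79 10.462666666666667
```

View pics/w25.png

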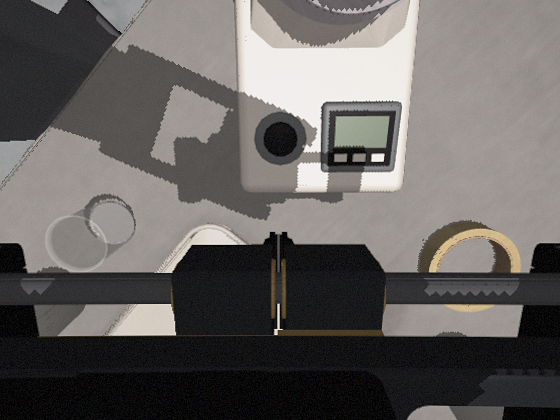

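View pics/s25.png

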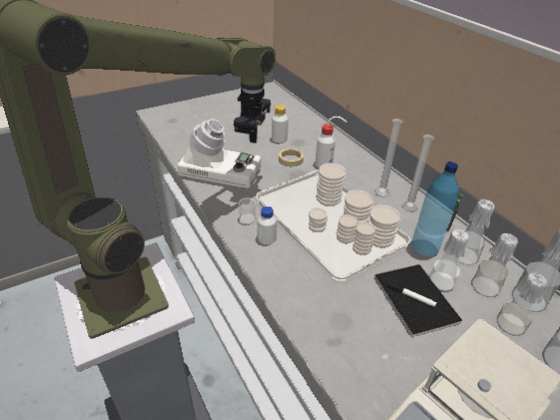

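View pics/s25c.png

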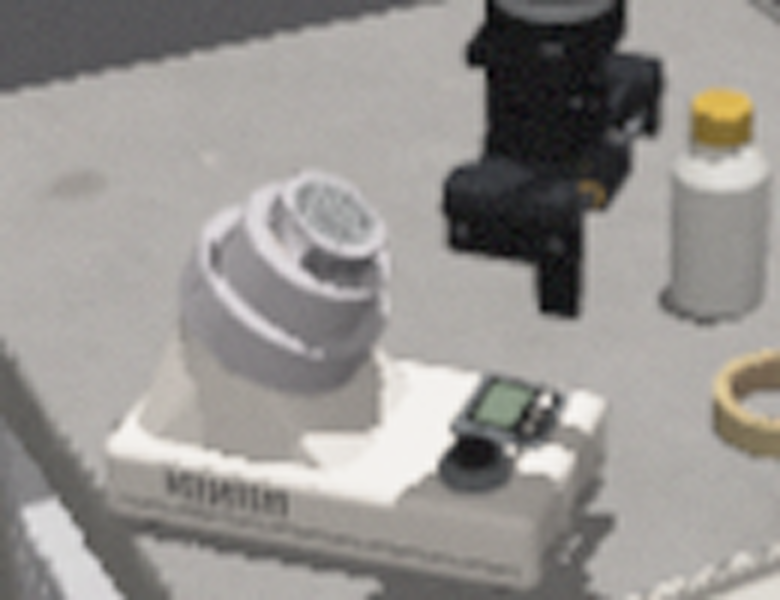

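```bash
python3 -c "
from h import *
print(manip.finish_job())"
```

```text
the job is handed in; nothing more can be done
None
```

I placed the agar plate, locked the sieve head, pressed the start button, and handed the job in at 36 s of the 64 s allowed.

- **Plate:** it was let go agar side up on the tilted seat. The wrist picture afterwards showed it centred between the four clips.
- **Head:** the lugs went through the slots. I pushed the head to the bottom, turned it clockwise to the stop and let it spring up. It stopped rising at about lock height and was blocked both ways, with about 5–6° of play against the 4° given. After letting go, both cameras showed it sitting evenly in the collar.
- **Start button:** I pressed until it stopped hard, about 6–6.5 mm down and up to about 14 N. The force fell back to zero as I lifted off, and the picture shows it up.
- **Reagent bottle and beaker:** by eye they stand where they did, within a pixel or so. The picture difference over that area was not zero (mean 10, maximum 79). I put that down to changed shadows and did not check it further.

Two things disagreed:

- **Fingertips:** they really end about 23 mm behind the reported TCP, not 11 mm ahead. My first grasp on the plate therefore closed above it without touching. I found the true length by touching the bench and used it from then on.
- **Cameras:** the fixed cameras and the wrist camera differed by 3–8 mm across the sampler parts. I relied on the wrist views.

The button travel comes from tool height and force. The joint itself gave no reading.

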